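Weigh the clock weights and rack them

ROBOT

A 7-joint arm with a two-finger parallel gripper is mounted at the origin on a cart in front of the work surface, level with it; the furniture and walls round the work are solid. World frame = base frame: x ahead of the robot, y to its left, z up, the work surface at z = 0. Lengths are in m, angles in rad, forces in N, time in s.
With the tool pointing down it reaches from about 0.4 to 0.875 m from the base axis. Payload 6.5 kg.
Tool frame: the origin (TCP) lies midway between the tips of the shut fingers; the grasp point (between the pads) lies 19 mm behind it; z points along the fingers, y is the line along which they close (so a half turn about z gives the same grasp; the last joint's range is limited). The gripper opens to 88 mm and grips with 3 to 60 N. Pads are 18 mm wide; open, the fingers measure 123 mm over their backs; the gripper's body (75 mm by 187 mm) begins 45 mm behind the grasp point.
Start: joints at [-1.332, 0.536, -0.004, 1.538, 0.003, 1.067, -0.071], TCP at [0.195, 0.62, 0.239] pointing down, gripper open.
Joint ranges: [-2.7, 2.7], [-0.37, 2.16], [-1.27, 1.26], [0.24, 2.4], [-1.31, 4.45], [0.19, 1.91], [-2.76, 2.76]. Speed limits (rad/s): [2.39, 2.39, 3.14, 3.14, 3.14, 3.14, 3.14].

INTERFACE

Orientations are given as a rotation vector (axis times angle).
In Python, from cell import * gives the robot as it stands.
- The arm moves only by the tool jog_arm, never from a script. Its argument "targets" is a list of rows, each an object with "fingers": the opening, from -1 (shut) to 1 (fully open); "slide": the shift along the world's x, y, z in mm, a list of three; "rotation": the turn, a rotation vector about the world's x, y, z in degrees, a list of three. A call has 1 to 10 rows; each row is the pose to reach, as a shift and turn from the pose commanded when the call began; what a row does not reach only later rows make up. A row lasts 1/10 s, in which the tool goes at most 50 mm and 8.59 degrees, less where a joint would pass 70% of its speed; a pose out of reach is approached as far as the arm can. A call with a gripper value outside its range is refused whole. The fingers move at their own pace and stop on an object; "force" is the grip in N (left out, the last holds). Time passes only in rows, so rows that repeat a pose let the fingers close. It gives the time, the measured TCP pose, the force, the opening and the grip force at its end, in the units of the state.
- get_state(): the state, without advancing time (a new reading comes with each control period).
- grab_frame(name): name is "scene" or "side" or "wrist"; returns the picture (420x560x3 uint8, red, green, blue); there is no depth.
- camera_params(name): a dict with "vertical_fov" (degrees; the focal length in pixels is half the picture's height over the tangent of half this angle, whatever the lens; pixels are square), "cx", "cy" (the principal point, pixels), "k1" (the pictures are not rectified: a ray, as slopes to the right and down, at radius r is drawn at 1 + k1 r^2 times it, then the intrinsics apply), "xyz" and "orientation" of the camera in the world; the wrist camera has in their place "hand_eye" (4x4, takes a point from camera to tool coordinates, whose origin is the TCP and whose axes are the flange's). Camera axes: x right, y down, z forward; pixel columns grow to the right and rows downward; lengths in m; the calibration is good to about 2 mm. A picture is of the moment at which its call begins: read the wrist's pose just before it. camera_params takes no time and is no camera call.
- close_job(): hands the job in; it is judged then, once.
The state is a dict: "clock": time; "qpos": joint angles; "dq": joint speeds; "joint_efforts": joint torques, N m; "tcp_pos": TCP position; "eef_rot": TCP orientation; "wrist_force": force on the tool from outside, world axes, zero at the start; "moment": the same for the moment, N m; "grip_width": finger opening in m; "grasp_force": force on a finger pad.
Only numpy, scipy, OpenCV 4.12 (cv2) and the standard library are available. Lean on these libraries where they do the work, as an engineer would, in place of code of your own. Each camera call takes 0.05 s, during which the arm holds its last target. There are 200 camera calls.

TASK

Weigh the clock weights that are on the bench one at a time, the blue one first, then the yellow, then the white (skip any that is missing): hang each by its bail from the spring scale's hook, let go and let it come to rest for a couple of seconds before you read it. Put each weight that pulls the pointer below the red line into the red rack and each lighter one into the green rack, stood upright on the landing and slid in until its foot is wholly under the lips. When all are racked, turn the scale's lock collar, open until then, fully home to its locked mark, and leave the other things on the bench alone.

Things in the scene. Friction and masses are not known exactly. Their poses are not given: they have to be found in the camera images.
- weight_blue: blue clock weight, loose, maybe absent; 0.14-0.28 kg. Origin under its foot, z up, mm: foot disc dia 42, z 0-6; brass body dia 29 to z 40; wire bail (dia 7) in its y-z plane: legs at y +-12 to 16, up to z 64, roof to a peak at y 0, underside z 68.5; window below it (z 40-68, 20 wide) passed through along x; square blue grip knob 14x14, sides along x and y, z 75-105. Half-turn symmetric.
- weight_yellow: yellow clock weight, loose, maybe absent; 0.14-0.28 kg. Origin under its foot, z up, mm: foot disc dia 42, z 0-6; brass body dia 29 to z 40; wire bail (dia 7) in its y-z plane: legs at y +-12 to 16, up to z 64, roof to a peak at y 0, underside z 68.5; window below it (z 40-68, 20 wide) passed through along x; square yellow grip knob 14x14, sides along x and y, z 75-105. Half-turn symmetric.
- weight_white: white clock weight, loose, maybe absent; 0.14-0.28 kg. Origin under its foot, z up, mm: foot disc dia 42, z 0-6; brass body dia 29 to z 40; wire bail (dia 7) in its y-z plane: legs at y +-12 to 16, up to z 64, roof to a peak at y 0, underside z 68.5; window below it (z 40-68, 20 wide) passed through along x; square white grip knob 14x14, sides along x and y, z 75-105. Half-turn symmetric.
- rack_red: red rack for heavy weights, fixed, 182x64x22 mm (x,y,z), origin under it, y 0 midway, mm: steel floor 4 thick; bare landing at the robot's end, x -88 to -44; then to the end stop at x 88 a channel 46 wide whose two lips overhang: underside z 16, top 22, gap between them 34. A weight stands on the landing and slides along +x, foot under the lips; holds 3 in a row (they may push one another)
- rack_green: green rack for light weights, fixed, 182x64x22 mm (x,y,z), origin under it, y 0 midway, mm: steel floor 4 thick; bare landing at the robot's end, x -88 to -44; then to the end stop at x 88 a channel 46 wide whose two lips overhang: underside z 16, top 22, gap between them 34. A weight stands on the landing and slides along +x, foot under the lips; holds 3 in a row (they may push one another)
- rack_red_floor: steel floor plate of the red rack, 4 mm thick, same frame as the rack
- rack_green_floor: steel floor plate of the green rack, 4 mm thick, same frame as the rack
- rack_red_mouth (a point): middle of the red rack's channel mouth, where the lips begin, at floor level; x axis points into the channel
- rack_green_mouth (a point): middle of the green rack's channel mouth, where the lips begin, at floor level; x axis points into the channel
- scale: spring scale, fixed: grey column, foot 100x90x12 mm, white face plate 84 wide whose front is 18 mm on the -x side of the origin and whose top is 154 mm above the board; origin under the column, on the board. Hook sticks out along its -x, open above; lock collar on the column's top (fin top 200 mm above the board)
- scale_hook (a joint): travel of the hook down from zero (m), 0 to 0.055; spring 80 N/m, 0 when unloaded, damped (settles in about 1.5 s). The blue pointer bar meets the face plate's red line at 0.0245 (0.20 kg); ticks every 5 mm from zero
- hook_seat (a point): top of the hook's 6 mm wire in its hollow, where a bail rests; moves with the hook, z 228 mm at zero, 104 mm on the -x side of the scale's origin. Hollow flat for 16 mm along x; outward (-x) the wire rises and ends 23 mm from here, its top 10 mm above here; inward it rises 10 mm too, then runs level to the face plate
- pointer (a point): middle of the blue pointer bar, 62 mm long, that moves with the hook before the white face plate
- scale_collar (a joint): lock collar on the column's top (rad): 0 = locked, at a stop, the white end of its fin pointing along the scale's -x to the white mark; open up to 1.4; grows counterclockwise seen from above; stays where left (friction 0.04 N m)
- collar_fin (a point): on the collar's axis, middle of the top of its black upright grip fin: 38 long along this point's x, 11 thick along its y, 26 mm tall below here; at 0 its x is the scale's x
- board: L-shaped wooden board on feet over the bench litter, with a rim 22 mm high along its front, its left wing's left and back edges, fixed; its top, on which everything here stands, is at z = 100 mm. Origin under its middle, at z = 0. Keep off the fixed desk lamp at its right rear corner: shade x 0.56-0.74, y -0.24 to -0.06, z 0.11-0.31 m; its arms behind reach z 0.45
- staking_block: steel bench block, grey round, 42x42x20 mm, loose, origin at the centre of its underside; a bystander, to be left alone
- tin_grey_round: round aluminium tin, 36x36x19 mm, loose, origin at the centre of its underside; a bystander, to be left alone
- oil_cup_1: red-brown wooden cup, 30x30x20 mm, loose, origin at the centre of its underside; a bystander, to be left alone
- brass_dish: small brass dish, 45x45x8 mm, loose, origin at the centre of its underside; a bystander, to be left alone
- pocket_watch_1: pocket watch lying flat, 64x46x12 mm, loose, origin at the centre of its underside; a bystander, to be left alone
There are look-alikes about, which are no part of the job. Leave any turquoise look-alike of the weight_yellow alone.

How it is judged:
On the way, in this order (a step that is already met when the one before it is completed fails the run):
1. the blue weight hangs free from the scale's hook, let go and settled for 1 s (contact force between weight_blue and scale_hook above 0.8 N and contact force between weight_blue and the fingers below 0.05 N and height (world z) of weight_blue above 0.108 m and linear speed of weight_blue below 0.015 m/s and angular speed of weight_blue below 0.3 rad/s), for 1 s.
2. the yellow weight hangs free from the scale's hook, let go and settled for 1 s (contact force between weight_yellow and scale_hook above 0.8 N and contact force between weight_yellow and the fingers below 0.05 N and height (world z) of weight_yellow above 0.108 m and linear speed of weight_yellow below 0.015 m/s and angular speed of weight_yellow below 0.3 rad/s), for 1 s.
3. the white weight hangs free from the scale's hook, let go and settled for 1 s (contact force between weight_white and scale_hook above 0.8 N and contact force between weight_white and the fingers below 0.05 N and height (world z) of weight_white above 0.108 m and linear speed of weight_white below 0.015 m/s and angular speed of weight_white below 0.3 rad/s), for 1 s.
4. every weight present stands in its right rack under the lips (((x of weight_blue in the frame of rack_red between -0.026 and 0.07 m and y of weight_blue in the frame of rack_red between -0.006 and 0.006 m and z of weight_blue in the frame of rack_red between 0.001 and 0.009 m and angle between weight_blue's own z axis and vertical below 0.1 rad and contact force between weight_blue and rack_red_floor above 1.72 N) or (x of weight_blue in the frame of rack_green between -0.026 and 0.07 m and y of weight_blue in the frame of rack_green between -0.006 and 0.006 m and z of weight_blue in the frame of rack_green between 0.001 and 0.009 m and angle between weight_blue's own z axis and vertical below 0.1 rad and contact force between weight_blue and rack_green_floor below 2.2 N)) and linear speed of each of weight_blue, weight_yellow, weight_white below 0.01 m/s and ((x of weight_yellow in the frame of rack_red between -0.026 and 0.07 m and y of weight_yellow in the frame of rack_red between -0.006 and 0.006 m and z of weight_yellow in the frame of rack_red between 0.001 and 0.009 m and angle between weight_yellow's own z axis and vertical below 0.1 rad and contact force between weight_yellow and rack_red_floor above 1.72 N) or (x of weight_yellow in the frame of rack_green between -0.026 and 0.07 m and y of weight_yellow in the frame of rack_green between -0.006 and 0.006 m and z of weight_yellow in the frame of rack_green between 0.001 and 0.009 m and angle between weight_yellow's own z axis and vertical below 0.1 rad and contact force between weight_yellow and rack_green_floor below 2.2 N)) and ((x of weight_white in the frame of rack_red between -0.026 and 0.07 m and y of weight_white in the frame of rack_red between -0.006 and 0.006 m and z of weight_white in the frame of rack_red between 0.001 and 0.009 m and angle between weight_white's own z axis and vertical below 0.1 rad and contact force between weight_white and rack_red_floor above 1.72 N) or (x of weight_white in the frame of rack_green between -0.026 and 0.07 m and y of weight_white in the frame of rack_green between -0.006 and 0.006 m and z of weight_white in the frame of rack_green between 0.001 and 0.009 m and angle between weight_white's own z axis and vertical below 0.1 rad and contact force between weight_white and rack_green_floor below 2.2 N))), for 0.2 s.
5. then the lock collar is turned home (value of joint scale_collar below 0.08 rad), for 0.2 s.
At the end, for the whole second after the job is handed in: Each weight present stands upright (0.1 rad), at rest, its foot wholly under a rack's lips (3 mm tolerance): in the red rack if it pulls the scale past the red line, else in the green one (within 3 mm of the line either is right); collar within 0.08 rad of locked (all of step 4 and value of joint scale_collar below 0.08 rad); the robot touches nothing.
It fails at once if a bystander (staking_block) pushed more than 3 cm (distance of staking_block from where it was at the start of the episode above 0.03 m).
It fails at once if a bystander (tin_grey_round) pushed more than 3 cm (distance of tin_grey_round from where it was at the start of the episode above 0.03 m).
It fails at once if a bystander (oil_cup_1) pushed more than 3 cm (distance of oil_cup_1 from where it was at the start of the episode above 0.03 m).
It fails at once if a bystander (brass_dish) pushed more than 3 cm (distance of brass_dish from where it was at the start of the episode above 0.03 m).
It fails at once if a bystander (pocket_watch_1) pushed more than 3 cm (distance of pocket_watch_1 from where it was at the start of the episode above 0.03 m).
Of weight_blue, weight_yellow, weight_white only 2 to 3 are there at a start; the rules pass over those that are not, and their reading is None.
At some moment in a run one of weight_blue, weight_yellow, weight_white may be knocked a few centimetres aside while the robot is not near it.
It also fails if it takes over 210 s, if anything falls off the work surface, if the arm or the gripper's body presses on something with over 40 N, if the wrist force passes 120 N, or if a joint passes its speed limit or range.

## Working session

There is one attempt and no reset: what is moved stays moved. The work goes in short steps, Python scripts to look and compute and a tool call to move; the robot and the scene stay as the last step left them, time stands still between calls to the robot, and variables do not carry over. Pictures are saved under pics/ and viewed, at most 14 in all, crops included, and the job is handed in when it is done.

Besides the shell and the picture viewer there is one more tool, called by a JSON object that holds its "name" and its "arguments", one argument or row to a line. jog_arm: Moves the arm, as the interface text tells. Its arguments: {"type":"object","properties":{"targets":{"type":"array"},"force":{"type":"number"}},"required":["targets"]}

```bash
ls; mkdir -p pics
cat > h.py <<'E'
from cell import *
import numpy as np, cv2
from scipy.spatial.transform import Rotation as R
def rotm(o):
    o=np.array(o,float)
    return o if o.shape==(3,3) else R.from_rotvec(o).as_matrix()
def cam(name,st=None):
    p=camera_params(name)
    if 'hand_eye' in p:
        st=st or get_state(); T=np.eye(4); T[:3,:3]=rotm(st['eef_rot']); T[:3,3]=st['tcp_pos']; T=T@np.array(p['hand_eye'])
    else:
        T=np.eye(4); T[:3,:3]=rotm(p['orientation']); T[:3,3]=p['xyz']
    f=210/np.tan(np.radians(p['vertical_fov'])/2)
    return dict(T=T,K=np.array([[f,0,p['cx']],[0,f,p['cy']],[0,0,1.]]),k1=p['k1'])
def ray(c,uv):
    u=cv2.undistortPoints(np.array(uv,float).reshape(-1,1,2),c['K'],np.array([c['k1'],0,0,0.])).reshape(-1,2)
    d=np.c_[u,np.ones(len(u))]@c['T'][:3,:3].T
    return c['T'][:3,3],d
def onz(c,uv,z):
    o,d=ray(c,uv); return o+d*((z-o[2])/d[:,2])[:,None]
def tri(c1,p1,c2,p2):
    (a,d),(b,e)=ray(c1,[p1]),ray(c2,[p2]); d=d[0]/np.linalg.norm(d[0]); e=e[0]/np.linalg.norm(e[0])
    s=np.linalg.lstsq(np.c_[d,-e],b-a,rcond=None)[0]
    P,Q=a+s[0]*d,b+s[1]*e
    return (P+Q)/2,np.linalg.norm(P-Q)
def proj(c,X):
    X=(np.atleast_2d(X)-c['T'][:3,3])@c['T'][:3,:3]; u=X[:,:2]/X[:,2:]; r=(u**2).sum(1,keepdims=True); u=u*(1+c['k1']*r)
    return u*c['K'][0,0]+c['K'][:2,2]
def shot(name,fn=None):
    st=get_state(); im=grab_frame(name)
    if fn: cv2.imwrite(fn,im[...,::-1])
    return im,cam(name,st)
E
python3 - <<'E'
from h import *
for n in('scene','side','wrist'):
    im,c=shot(n,f'pics/{n}0.png'); print(n,camera_params(n))
print(get_state())
E
```

```text
pics
scene {'vertical_fov': 52.54070231946802, 'cx': 286.16052326494247, 'cy': 206.698442477806, 'k1': -0.02814171343404879, 'xyz': array([ 0.04551369, -0.25872442,  0.86691664]), 'orientation': array([-2.20935154,  0.82738442, -0.36828217])}
side {'vertical_fov': 43.075455582000394, 'cx': 283.290053334543, 'cy': 208.1551087612459, 'k1': -0.1433363989907265, 'xyz': array([-0.05460717,  0.65327495,  1.24683525]), 'orientation': array([-1.32115394,  2.44700277, -0.74245204])}
wrist {'vertical_fov': 59.71586770924734, 'cx': 273.48227915501536, 'cy': 203.4775125930697, 'k1': -0.09041590435381612, 'hand_eye': array([[ 4.51295567e-04, -9.66956800e-01, -2.54939880e-01,
         6.44267326e-02],
       [ 9.99999693e-01,  2.73060558e-04,  7.34516958e-04,
         4.49496396e-04],
       [-6.40632141e-04, -2.54940133e-01,  9.66956627e-01,
        -1.46433642e-01],
       [ 0.00000000e+00,  0.00000000e+00,  0.00000000e+00,
         1.00000000e+00]])}
{'clock': 0.15, 'qpos': array([-1.33220109,  0.53699517, -0.00443771,  1.53859998,  0.00262923,
        1.06724826, -0.07117823]), 'dq': array([-0.00133015, -0.00143906,  0.00170383, -0.00196605,  0.00266985,
       -0.00114197, -0.00076105]), 'joint_efforts': array([ 1.64177942e-03, -5.71327472e+01,  9.92050432e-01, -2.51828742e+01,
       -5.61512145e-02,  1.52349612e-02,  1.01902961e-04]), 'tcp_pos': array([0.19494607, 0.61962043, 0.23805638]), 'eef_rot': array([-4.76744224e-01, -3.10513711e+00,  1.95314552e-03]), 'wrist_force': array([ 0.33279748, -0.3077952 , -0.18104984]), 'moment': array([-0.02613613, -0.02651547,  0.00463228]), 'grasp_force': 0.0, 'grip_width': 0.08834770002897588}
```

View pics/scene0.png

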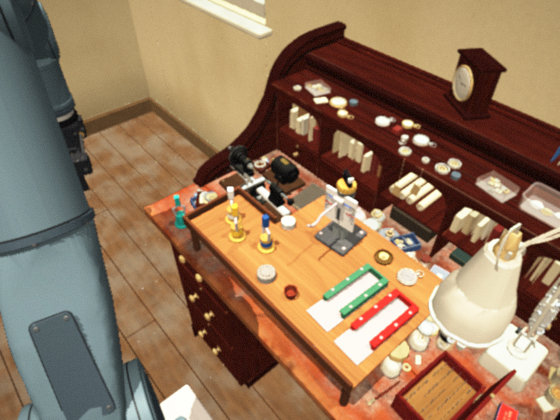

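View pics/side0.png

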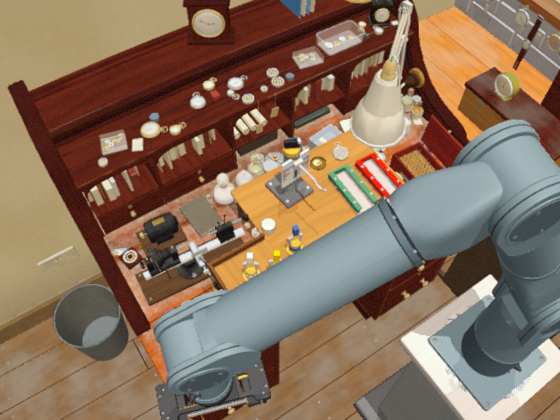

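Run:
```python
from h import *
im=cv2.imread('pics/scene0.png'); cv2.imwrite('pics/c1.png',cv2.resize(im[150:380,150:460],None,fx=2.5,fy=2.5,interpolation=cv2.INTER_CUBIC))
im=cv2.imread('pics/side0.png'); cv2.imwrite('pics/c2.png',cv2.resize(im[120:300,190:430],None,fx=3.3,fy=3.3,interpolation=cv2.INTER_CUBIC))
```

```text
(no output)
```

View pics/c1.png

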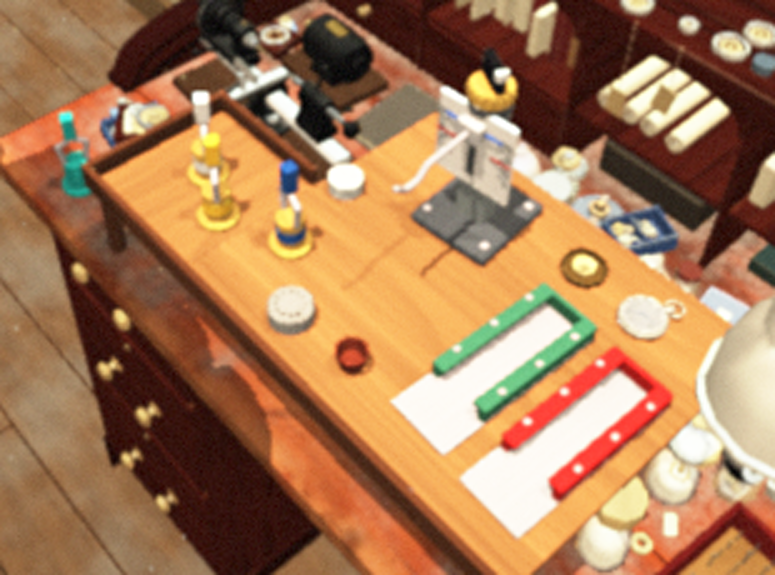

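View pics/c2.png

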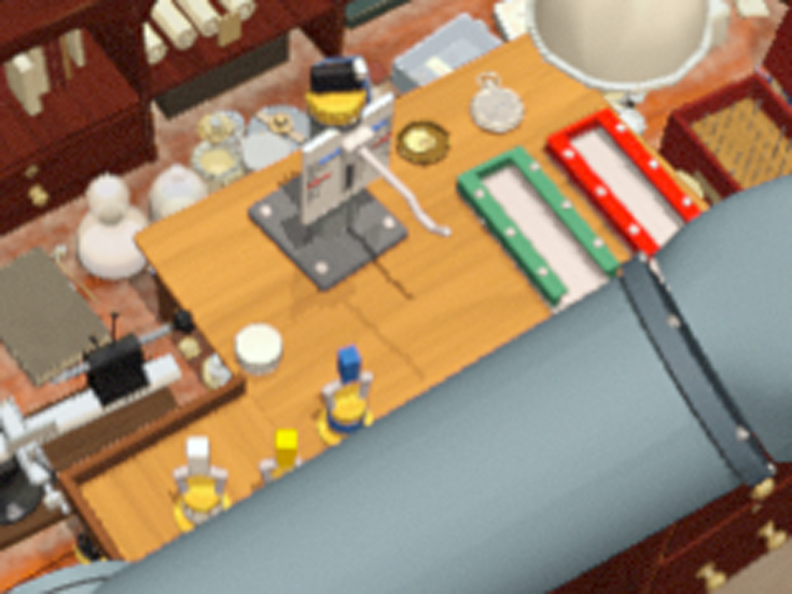

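```bash
cat > m.py <<'E'
from h import *
cs,cd=cam('scene'),cam('side')
S=lambda u,v:(150+u/2.5,150+v/2.5)
D=lambda u,v:(190+u/3.3,120+v/3.3)
for n,a,b in [('blue',(290,165),(348,354)),('yel',(211,140),(286,436)),('white',(202,98),(198,443)),('hooktip',(397,189),(446,232)),('finwhite',(501,73),(358,68)),('tin',(345,170),(258,340)),
 ('gbackL',(545,287),(461,183)),('gbackR',(595,321),(519,150)),('gmouthL',(440,366),(553,302)),('gmouthR',(482,408),(618,270)),('rbackL',(617,350),(550,140)),('rbackR',(668,395),(605,112)),('plateL',(440,88),(303,148)),('plateR',(522,123),(392,96))]:
    print(n,*[np.round(x,4) for x in tri(cs,S(*a),cd,D(*b))])
for n,a in [('gland',(392,402)),('gland2',(447,452)),('rl',(463,480)),('rl2',(520,535))]: print(n,onz(cs,[S(*a)],.104).round(4))
for n,a in [('blue',(291,243)),('yel',(218,214)),('white',(208,173))]: print(n,onz(cs,[S(*a)],.1).round(4))
for n,a in [('gbL',(545,287)),('gbR',(595,321)),('gmL',(436,366)),('gmR',(480,408)),('rbL',(617,350)),('rbR',(668,395)),('rmL',(506,439)),('rmR',(553,488))]: print(n,onz(cs,[S(*a)],.122).round(4))
E
python3 m.py
```

```text
blue [0.4561 0.2689 0.2036] 0.0042
yel [0.4238 0.3408 0.2036] 0.0016
white [0.4518 0.3934 0.2033] 0.0016
hooktip [0.4864 0.1651 0.2343] 0.0035
finwhite [0.6019 0.164  0.2972] 0.0024
tin [0.541  0.29   0.1259] 0.0042
gbackL [0.5841 0.0685 0.1156] 0.0067
gbackR [0.5822 0.0121 0.1229] 0.0081
gmouthL [0.4558 0.0735 0.1092] 0.0074
gmouthR [0.4466 0.0178 0.1202] 0.0075
rbackL [ 0.5777 -0.0179  0.118 ] 0.0051
rbackR [ 0.5743 -0.074   0.119 ] 0.0028
plateL [0.5897 0.2179 0.2537] 0.0002
plateR [0.5989 0.1357 0.2576] 0.0115
gland [[0.4074 0.0772 0.104 ]]
gland2 [[0.4088 0.0145 0.104 ]]
rl [[ 0.4007 -0.011   0.104 ]]
rl2 [[ 0.4004 -0.071   0.104 ]]
blue [[0.4568 0.2697 0.1   ]]
yel [[0.4266 0.3452 0.1   ]]
white [[0.4526 0.3973 0.1   ]]
gbL [[0.5836 0.0661 0.122 ]]
gbR [[0.5878 0.0126 0.122 ]]
gmL [[0.4504 0.0705 0.122 ]]
gmR [[0.4486 0.0184 0.122 ]]
rbL [[ 0.5779 -0.0191  0.122 ]]
rbR [[ 0.5739 -0.0747  0.122 ]]
rmL [[ 0.4435 -0.0145  0.122 ]]
rmR [[ 0.4393 -0.0667  0.122 ]]
```

{"name": "jog_arm", "arguments": {
  "targets": [
    {"fingers":1,"slide":[0,0,50],"rotation":[0,0,0]},
    {"fingers":1,"slide":[30,-30,90],"rotation":[0,0,5]},
    {"fingers":1,"slide":[60,-70,100],"rotation":[0,0,10]},
    {"fingers":1,"slide":[90,-110,110],"rotation":[0,0,17]},
    {"fingers":1,"slide":[120,-150,110],"rotation":[0,0,17]},
    {"fingers":1,"slide":[150,-190,110],"rotation":[0,0,17]},
    {"fingers":1,"slide":[180,-230,110],"rotation":[0,0,17]},
    {"fingers":1,"slide":[205,-260,110],"rotation":[0,0,17]},
    {"fingers":1,"slide":[225,-280,110],"rotation":[0,0,17]},
    {"fingers":1,"slide":[225,-280,110],"rotation":[0,0,17]}
  ]
}}

```text
clock: 1.15
tcp_pos: [0.4234, 0.3356, 0.3487]
eef_rot: [0.025, 3.14, -0.003]
wrist_force: [-0.4, 0.5, -0.2]
grip_width: 0.088
grasp_force: 0.0
```

Run:
```python
from h import *
im,c=shot('wrist','pics/w1.png'); print(get_state()['tcp_pos'])
for n,X in dict(b=[.4561,.2689,.205],y=[.4238,.3408,.205],w=[.4518,.3934,.205]).items(): print(n,proj(c,X))
```

```text
[0.42134015 0.33819908 0.34863639]
b [[194.45979209 227.94314387]]
y [[279.71121851 189.01088413]]
w [[343.16763451 220.91425488]]
```

View pics/w1.png

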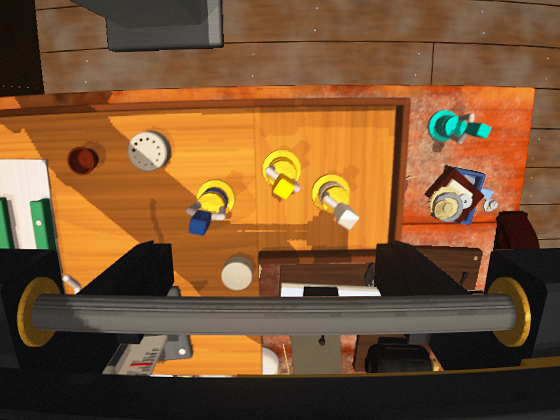

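Run:
```python
from h import *
im=cv2.imread('pics/w1.png'); cv2.imwrite('pics/w1c.png',cv2.resize(im[145:245,180:365],None,fx=4.3,fy=4.3,interpolation=cv2.INTER_CUBIC))
```

```text
(no output)
```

View pics/w1c.png

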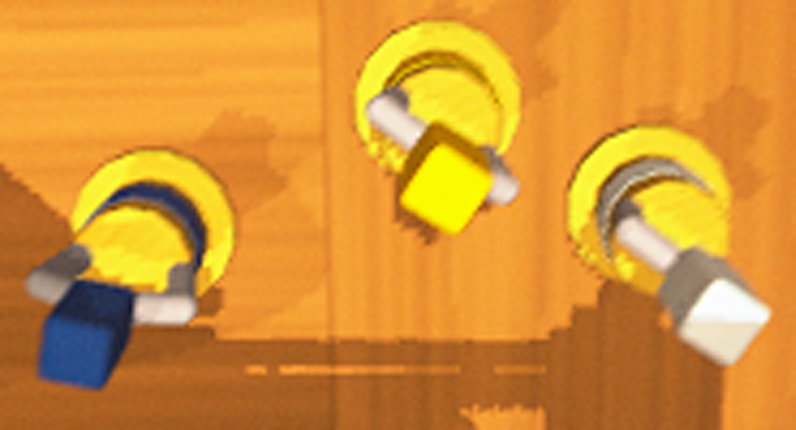

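Run:
```python
from h import *
c=cam('wrist'); cs=cam('scene')
P=lambda *p:[(180+u/4.3,145+v/4.3) for u,v in p]
k=onz(c,P((78,352),(446,188),(721,321)),.205); print(k)
S=lambda u,v:(150+u/2.5,150+v/2.5)
for a,b in zip(P((78,352),(446,188),(721,321)),[(290,165),(211,140),(202,98)]): print(tri(c,a,cs,S(*b)))
for p in [((38,283),(182,305)),((380,108),(507,187))]:
    q=onz(c,P(*p),.164); d=q[1]-q[0]; print(q.mean(0),np.degrees(np.arctan2(-d[0],d[1])),np.linalg.norm(d))
for p in [((45,318),(122,328)),((38,375),(105,388)),((437,140),(492,180)),((400,198),(457,236)),((720,278),(770,318)),((670,325),(725,365))]:
    q=onz(c,P(*p),.205); d=q[1]-q[0]; print(np.degrees(np.arctan2(-d[0],d[1])),np.linalg.norm(d))
```

```text
[[0.45307355 0.27503836 0.205     ]
 [0.42128481 0.34685215 0.205     ]
 [0.44824592 0.4000299  0.205     ]]
(array([0.45793911, 0.27278936, 0.1992841 ]), np.float64(0.005849037522004544))
(array([0.42506473, 0.34614007, 0.19852668]), np.float64(0.004915383464020505))
(array([0.45384044, 0.40090651, 0.19644999]), np.float64(0.0059381517624688095))
[0.45330561 0.27392896 0.164     ] -9.688698248459202 0.032030741910560385
[0.42154251 0.34751758 0.164     ] -32.89150790178999 0.03226742206278179
-8.3290209464085 0.015062755518449461
-12.145981435490546 0.013348019362304621
-37.01436656626942 0.01292550383969624
-35.039530455693416 0.01313194223374884
-39.01957710043103 0.013002445218063085
-36.962660780973685 0.013862934285853898
```

{"name": "jog_arm", "arguments": {
  "targets": [
    {"fingers":0,"slide":[15,-30,-40],"rotation":[0,0,-5]},
    {"fingers":0,"slide":[34,-66,-80],"rotation":[0,0,-9]},
    {"fingers":0,"slide":[34,-66,-115],"rotation":[0,0,-9]},
    {"fingers":0,"slide":[34,-66,-115],"rotation":[0,0,-9]},
    {"fingers":0,"slide":[34,-66,-115],"rotation":[0,0,-9]},
    {"fingers":0,"slide":[34,-66,-115],"rotation":[0,0,-9]}
  ]
}}

```text
clock: 1.8
tcp_pos: [0.4543, 0.2766, 0.2358]
eef_rot: [0.254, 3.129, 0.004]
wrist_force: [-0.3, 0.4, 0.4]
grip_width: 0.0445
grasp_force: 0.0
```

Run:
```python
from h import *
im,c=shot('wrist','pics/w2.png'); np.save('c2.npy',c['T']); st=get_state();print(st['tcp_pos'],st['eef_rot'],st['grip_width'])
print(proj(c,[[.455,.2725,.205],st['tcp_pos']]))
```

```text
[0.45449103 0.27638916 0.2358932 ] [0.25490284 3.12880033 0.00468156] 0.044216814155176185
[[264.69708032 239.0828883 ]
 [271.96868298 261.61258726]]
```

View pics/w2.png

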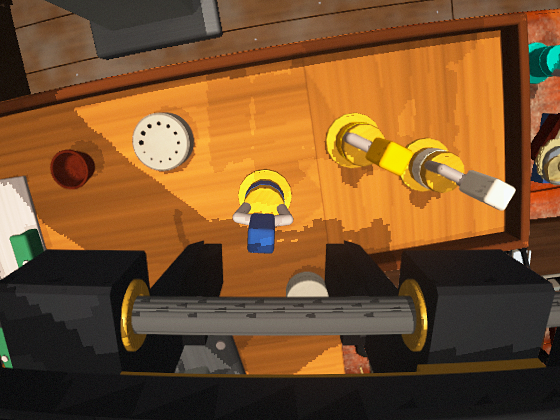

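```bash
cat >> h.py <<'E'
RNG=dict(blue=((105,120,50),(125,255,255)),yellow=((24,200,120),(33,255,255)))
def blob(im,rng,roi=None):
    h=cv2.cvtColor(im,cv2.COLOR_RGB2HSV); m=cv2.inRange(h,*rng)
    if roi: z=np.zeros_like(m); z[roi[1]:roi[3],roi[0]:roi[2]]=1; m*=z
    cs=cv2.findContours(m,0,2)[0]; return sorted(cs,key=cv2.contourArea)[::-1]
E
python3 - <<'E'
from h import *
im=cv2.imread('pics/w2.png')[...,::-1].copy(); c=cam('wrist'); c['T']=np.load('c2.npy')
h=cv2.cvtColor(im,cv2.COLOR_RGB2HSV); print(h[242,260],h[222,262],h[235,262],h[155,390],h[190,495])
b=blob(im,RNG['blue'],(230,190,300,260))
for k in b[:2]: print(cv2.boundingRect(k),cv2.minAreaRect(k))
for v in (238,240,242,244): print(onz(c,[(261,v)],.205))
E
```

```text
[108 178 206] [118  94  81] [109 173 184] [ 29 255 250] [ 39   7 250]
(248, 225, 27, 28) ((260.5233459472656, 239.12646484375), (26.136505126953125, 26.760286331176758), 3.5763344764709473)
(246, 190, 4, 5) ((247.50001525878906, 192.0), (0.7071067094802856, 4.949747085571289), 45.0)
[[0.45410829 0.27072334 0.205     ]]
[[0.45518724 0.27053688 0.205     ]]
[[0.45626974 0.27034977 0.205     ]]
[[0.45735582 0.270162   0.205     ]]
```

{"name": "jog_arm", "arguments": {
  "targets": [
    {"fingers":0,"slide":[0,-6,-10],"rotation":[0,0,0]},
    {"fingers":0,"slide":[0,-6,-40],"rotation":[0,0,0]},
    {"fingers":0,"slide":[0,-6,-56],"rotation":[0,0,0]},
    {"fingers":0,"slide":[0,-6,-56],"rotation":[0,0,0]},
    {"fingers":-1,"slide":[0,-6,-56],"rotation":[0,0,0]},
    {"fingers":-1,"slide":[0,-6,-56],"rotation":[0,0,0]},
    {"fingers":-1,"slide":[0,-6,-56],"rotation":[0,0,0]},
    {"fingers":-1,"slide":[0,-6,-56],"rotation":[0,0,0]}
  ],
  "force": 25
}}

```text
clock: 2.65
tcp_pos: [0.4545, 0.2684, 0.1785]
eef_rot: [0.259, 3.13, 0.002]
wrist_force: [-0.0, 1.6, 1.1]
grip_width: 0.0145
grasp_force: 5.4
```

{"name": "jog_arm", "arguments": {
  "targets": [
    {"fingers":-1,"slide":[0,0,40],"rotation":[0,0,0]},
    {"fingers":-1,"slide":[0,0,85],"rotation":[0,0,0]},
    {"fingers":-1,"slide":[-30,-30,85],"rotation":[0,0,6]},
    {"fingers":-1,"slide":[-40,-60,85],"rotation":[0,0,14]},
    {"fingers":-1,"slide":[-40,-60,85],"rotation":[0,0,16]},
    {"fingers":-1,"slide":[-40,-60,85],"rotation":[0,0,16]}
  ]
}}

```text
clock: 3.25
tcp_pos: [0.4139, 0.2074, 0.2631]
eef_rot: [-0.178, 3.136, 0.001]
wrist_force: [1.1, -0.3, -0.8]
grip_width: 0.0142
grasp_force: 25.0
```

Run:
```python
from h import *
a,_=shot('scene','pics/s3.png'); b,_=shot('side','pics/d3.png'); print(get_state())
z=lambda im,x,y,w,h,f:cv2.resize(im[y:y+h,x:x+w,::-1],None,fx=f,fy=f,interpolation=cv2.INTER_CUBIC)
cv2.imwrite('pics/sd3.png',np.hstack([z(a,296,155,80,115,5),z(b,258,130,80,115,5)]))
```

```text
{'clock': 3.35, 'qpos': array([-0.66313141,  0.18510538,  0.11299064,  1.99208159, -0.02553739,
        0.96514419,  1.14645958]), 'dq': array([-0.00551332,  0.01139892, -0.00058394, -0.00776457, -0.00070101,
        0.00083445,  0.00244845]), 'joint_efforts': array([ 4.28090449e-01, -3.59726787e+01,  1.16893463e+00, -2.39314574e+01,
        2.61006702e-02,  1.08851872e-01,  4.99923737e-02]), 'tcp_pos': array([0.41418025, 0.20849099, 0.26288875]), 'eef_rot': array([-1.77681148e-01,  3.13617840e+00,  7.57199584e-04]), 'wrist_force': array([ 0.42241012,  0.25120431, -2.21363102]), 'moment': array([-0.00972815, -0.01010748, -0.0117668 ]), 'grasp_force': 24.98606729786843, 'grip_width': 0.014144001722696281}
```

View pics/sd3.png

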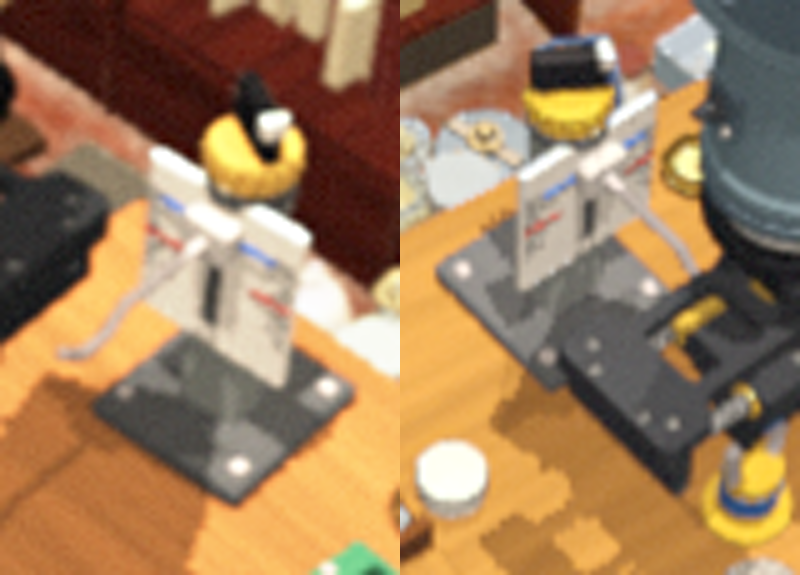

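Run:
```python
from h import *
cs,cd=cam('scene'),cam('side')
S=lambda u,v:(296+u/5,155+v/5)
D=lambda u,v:(258+u/5,130+v/5)
print('base',onz(cs,[S(95,405),S(235,502),S(355,385)],.112))
print('based',onz(cd,[D(437-400,270),D(550-400,388),D(665-400,290)],.112))
print('plate',onz(cs,[S(152,148),S(310,235)],.254),onz(cd,[D(120,180),D(255,95)],.254))
print('plt tri',tri(cs,S(152,148),cd,D(120,180)),tri(cs,S(310,235),cd,D(255,95)))
print('tip',tri(cs,S(63,355),cd,(325.2,190.3)),onz(cs,[S(63,355)],.235),onz(cd,[(325.2,190.3)],.235))
print('finwhite',tri(cs,S(272,122),cd,D(205,50)),'finblack',tri(cs,S(246,78),cd,D(140,50)))
```

```text
base [[0.56150784 0.21249452 0.112     ]
 [0.56816485 0.12657395 0.112     ]
 [0.66668026 0.13906536 0.112     ]]
based [[0.65186609 0.22717933 0.112     ]
 [0.55745352 0.21866435 0.112     ]
 [0.57580857 0.13380171 0.112     ]]
plate [[0.5914025  0.21846557 0.254     ]
 [0.60198905 0.13445571 0.254     ]] [[0.58647534 0.21951655 0.254     ]
 [0.59447597 0.13600628 0.254     ]]
plt tri (array([0.58930026, 0.21837831, 0.25333926]), np.float64(0.004089627406092141)) (array([0.59848474, 0.13419844, 0.25337737]), np.float64(0.00613683782128953))
tip (array([0.48614844, 0.16496485, 0.23380126]), np.float64(0.002663643513430631)) [[0.48691965 0.16445502 0.235     ]] [[0.48401504 0.16603379 0.235     ]]
finwhite (array([0.60119307, 0.16283736, 0.29838162]), np.float64(0.0010820047479138794)) finblack (array([0.61530106, 0.18959223, 0.29948794]), np.float64(0.001609479208780939))
```

{"name": "jog_arm", "arguments": {
  "targets": [
    {"fingers":-1,"slide":[15,-35,-5],"rotation":[0,0,0]},
    {"fingers":-1,"slide":[15,-50,-9],"rotation":[0,0,0]},
    {"fingers":-1,"slide":[15,-50,-9],"rotation":[0,0,0]},
    {"fingers":-1,"slide":[35,-48,-9],"rotation":[0,0,0]},
    {"fingers":-1,"slide":[55,-46,-9],"rotation":[0,0,0]},
    {"fingers":-1,"slide":[75,-44,-9],"rotation":[0,0,0]},
    {"fingers":-1,"slide":[94,-42,-9],"rotation":[0,0,0]},
    {"fingers":-1,"slide":[94,-42,-9],"rotation":[0,0,0]},
    {"fingers":-1,"slide":[94,-42,-9],"rotation":[0,0,0]}
  ]
}}

```text
clock: 4.25
tcp_pos: [0.5075, 0.1673, 0.2534]
eef_rot: [0.181, -3.135, -0.0]
wrist_force: [-0.7, 0.7, -1.7]
grip_width: 0.0139
grasp_force: 25.0
```

Run:
```python
from h import *
a,_=shot('scene'); b,_=shot('side'); s=get_state();print(s['tcp_pos'],s['wrist_force'])
z=lambda im,x,y,w,h,f:cv2.resize(im[y:y+h,x:x+w,::-1],None,fx=f,fy=f,interpolation=cv2.INTER_CUBIC)
cv2.imwrite('pics/sd4.png',np.hstack([z(a,290,165,80,110,5),z(b,275,145,80,110,5)]))
```

```text
[0.50704599 0.16676605 0.25352848] [ 0.45360527 -0.03844008 -1.71534572]
```

View pics/sd4.png

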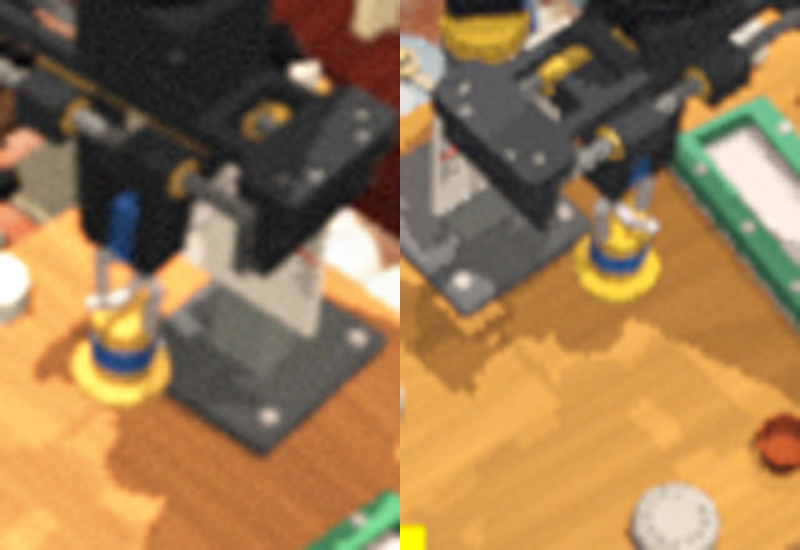

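{"name": "jog_arm", "arguments": {
  "targets": [
    {"fingers":-1,"slide":[1,0,-5],"rotation":[0,0,0]},
    {"fingers":-1,"slide":[1,0,-10],"rotation":[0,0,0]},
    {"fingers":-1,"slide":[1,0,-15],"rotation":[0,0,0]},
    {"fingers":-1,"slide":[1,0,-20],"rotation":[0,0,0]},
    {"fingers":-1,"slide":[1,0,-25],"rotation":[0,0,0]},
    {"fingers":-1,"slide":[1,0,-30],"rotation":[0,0,0]},
    {"fingers":-1,"slide":[1,0,-30],"rotation":[0,0,0]},
    {"fingers":-1,"slide":[1,0,-30],"rotation":[0,0,0]},
    {"fingers":-1,"slide":[1,0,-30],"rotation":[0,0,0]}
  ]
}}

```text
clock: 5.25
tcp_pos: [0.5091, 0.1662, 0.2239]
eef_rot: [-0.179, 3.136, 0.0]
wrist_force: [0.0, 1.1, -0.5]
grip_width: 0.0138
grasp_force: 25.0
```

Run:
```python
from h import *
s=get_state();print(s['tcp_pos'],s['wrist_force'])
```

```text
[0.50911652 0.16616423 0.22391837] [ 0.00500439  1.0523715  -0.5006373 ]
```

{"name": "jog_arm", "arguments": {
  "targets": [
    {"fingers":-1,"slide":[0,0,-4],"rotation":[0,0,0]},
    {"fingers":-1,"slide":[0,0,-8],"rotation":[0,0,0]},
    {"fingers":-1,"slide":[0,0,-8],"rotation":[0,0,0]},
    {"fingers":-1,"slide":[0,0,-8],"rotation":[0,0,0]},
    {"fingers":-0.5,"slide":[0,0,-8],"rotation":[0,0,0]},
    {"fingers":0,"slide":[0,0,-8],"rotation":[0,0,0]},
    {"fingers":0,"slide":[0,0,-8],"rotation":[0,0,0]},
    {"fingers":0,"slide":[0,0,-8],"rotation":[0,0,0]},
    {"fingers":0,"slide":[0,0,-8],"rotation":[0,0,0]},
    {"fingers":0,"slide":[0,0,-8],"rotation":[0,0,0]}
  ]
}}

```text
clock: 6.25
tcp_pos: [0.5091, 0.166, 0.2157]
eef_rot: [-0.179, 3.136, -0.0]
wrist_force: [-0.3, 0.0, -0.4]
grip_width: 0.0442
grasp_force: 0.0
```

{"name": "jog_arm", "arguments": {
  "targets": [
    {"fingers":0,"slide":[0,0,30],"rotation":[0,0,0]},
    {"fingers":0,"slide":[0,0,60],"rotation":[0,0,0]},
    {"fingers":0,"slide":[-40,-5,60],"rotation":[0,0,0]},
    {"fingers":0,"slide":[-80,-10,60],"rotation":[0,0,0]},
    {"fingers":0,"slide":[-80,-10,60],"rotation":[0,0,0]},
    {"fingers":0,"slide":[-80,-10,60],"rotation":[0,0,0]},
    {"fingers":0,"slide":[-80,-10,60],"rotation":[0,0,0]},
    {"fingers":0,"slide":[-80,-10,60],"rotation":[0,0,0]},
    {"fingers":0,"slide":[-80,-10,60],"rotation":[0,0,0]},
    {"fingers":0,"slide":[-80,-10,60],"rotation":[0,0,0]}
  ]
}}

```text
clock: 7.25
tcp_pos: [0.4295, 0.156, 0.2756]
eef_rot: [0.179, -3.136, 0.0]
wrist_force: [-0.1, 0.4, -0.8]
grip_width: 0.0446
grasp_force: 0.0
```

{"name": "jog_arm", "arguments": {
  "targets": [
    {"fingers":0,"slide":[0,40,0],"rotation":[0,0,0]},
    {"fingers":0,"slide":[0,80,0],"rotation":[0,0,0]},
    {"fingers":0,"slide":[-20,120,0],"rotation":[0,0,0]},
    {"fingers":0,"slide":[-20,120,0],"rotation":[0,0,0]},
    {"fingers":0,"slide":[-20,120,0],"rotation":[0,0,0]},
    {"fingers":0,"slide":[-20,120,0],"rotation":[0,0,0]},
    {"fingers":0,"slide":[-20,120,0],"rotation":[0,0,0]},
    {"fingers":0,"slide":[-20,120,0],"rotation":[0,0,0]},
    {"fingers":0,"slide":[-20,120,0],"rotation":[0,0,0]},
    {"fingers":0,"slide":[-20,120,0],"rotation":[0,0,0]}
  ]
}}

```text
clock: 8.25
tcp_pos: [0.4092, 0.2757, 0.2758]
eef_rot: [-0.178, 3.136, 0.0]
wrist_force: [-1.3, -0.2, -0.1]
grip_width: 0.0442
grasp_force: 0.0
```

Run:
```python
from h import *
a,_=shot('scene','pics/s5.png'); b,_=shot('side','pics/d5.png'); w,_=shot('wrist','pics/w5.png'); s=get_state();print(s['tcp_pos'],s['wrist_force'])
z=lambda im,x,y,w,h,f:cv2.resize(im[y:y+h,x:x+w,::-1],None,fx=f,fy=f,interpolation=cv2.INTER_CUBIC)
cv2.imwrite('pics/sd5.png',np.hstack([z(a,290,165,80,110,5),z(b,275,145,80,110,5)]))
```

```text
[0.40908391 0.27597439 0.27572016] [-0.07068262  0.18967035 -0.08232734]
```

View pics/sd5.png

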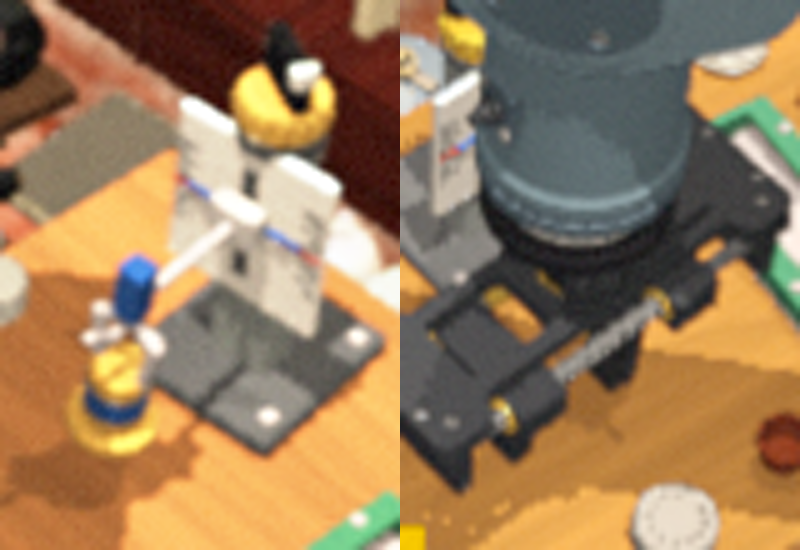

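```bash
cat > pt.py <<'E'
from h import *
def bl(fn,lo,hi,roi):
    im=cv2.imread(fn); h=cv2.cvtColor(im,cv2.COLOR_BGR2HSV); x,y,X,Y=roi; m=cv2.inRange(h,lo,hi)[y:Y,x:X]
    v,u=np.nonzero(m); w=h[y:Y,x:X,1][v,u].astype(float)
    return np.polyfit(u+x,v+y,1,w=w),len(u),(u.min()+x,u.max()+x)
def sag(fn,cx=338.):
    c=cam('scene'); r=(320,185,362,225)
    p0,n0,_=bl('pics/s3.png',(100,70,80),(128,255,255),r); p,n,e=bl(fn,(100,70,80),(128,255,255),r)
    pr=bl('pics/s3.png',(0,90,80),(8,255,255),r); 
    y0,y1=np.polyval(p0,cx),np.polyval(p,cx)
    a=proj(c,[[.588,.1763,.244],[.588,.1763,.2195]]); px=(a[1]-a[0])/24.5
    print(n0,n,e,'slopes',p0[0],p[0],'rows',y0,y1,'redline row at zero pic',np.polyval(pr[0],cx),'px/mm',px)
    # vertical move also shifts column: correct with slope
    return (y1-y0)/(px[1]-p[0]*px[0])
if __name__=='__main__':
    import sys; print('sag mm',sag(sys.argv[1]))
E
python3 pt.py pics/s5.png
```

```text
6 7 (np.int64(320), np.int64(346)) slopes 0.5991987933309623 -0.3094391564047212 rows 200.12616754761413 212.42339471164456 redline row at zero pic 207.3357527521481 px/mm [-0.04260104  0.33332026]
sag mm 38.412289573584474
```

```bash
cat > pt.py <<'E'
from h import *
def line(fn,ch,roi):
    im=cv2.imread(fn).astype(float); x,y,X,Y=roi; s=im[y:Y,x:X]; o=[i for i in range(3) if i!=ch]
    w=s[...,ch]-s[...,o].max(-1); v,u=np.nonzero(w>12); return np.polyfit(u+x,v+y,1,w=np.sqrt(w[v,u])),len(u)
def sag(fn):
    c=cam('scene'); r=(325,185,357,222)
    p0,n0=line('pics/s3.png',0,r); p,n=line(fn,0,r); pr,nr=line('pics/s3.png',2,(325,195,353,217))
    a=proj(c,[[.588,.1763,.244],[.588,.1763,.2195]]); px=(a[1]-a[0])/24.5; out=[]
    for cx in (328,338,348):
        y0,y1,yr=[np.polyval(q,cx) for q in (p0,p,pr)]; d=px[1]-.6*px[0]
        out.append((round((y1-y0)/d,1),round((yr-y0)/d,1)))
    print(n0,n,nr,p0[0],p[0],pr[0],'(sag, redline) mm at 3 columns',out)
if __name__=='__main__':
    import sys; sag(sys.argv[1])
E
python3 pt.py pics/s5.png
```

```text
22 21 373 0.5966241661182087 0.6035335573480384 0.34962223453539504 (sag, redline) mm at 3 columns [(np.float64(20.9), np.float64(28.1)), (np.float64(21.0), np.float64(21.2)), (np.float64(21.2), np.float64(14.3))]
```

{"name": "jog_arm", "arguments": {
  "targets": [
    {"fingers":0,"slide":[0,-40,0],"rotation":[0,0,0]},
    {"fingers":0,"slide":[10,-80,0],"rotation":[0,0,0]},
    {"fingers":0,"slide":[20,-120,0],"rotation":[0,0,0]},
    {"fingers":0,"slide":[60,-115,0],"rotation":[0,0,0]},
    {"fingers":0,"slide":[100,-110,0],"rotation":[0,0,0]},
    {"fingers":0,"slide":[100,-110,0],"rotation":[0,0,0]},
    {"fingers":0,"slide":[100,-110,0],"rotation":[0,0,0]},
    {"fingers":0,"slide":[100,-110,-30],"rotation":[0,0,0]},
    {"fingers":0,"slide":[100,-110,-60],"rotation":[0,0,0]},
    {"fingers":0,"slide":[100,-110,-60],"rotation":[0,0,0]}
  ]
}}

```text
clock: 9.4
tcp_pos: [0.5055, 0.1654, 0.2127]
eef_rot: [0.18, -3.129, 0.003]
wrist_force: [-0.2, 0.4, 0.2]
grip_width: 0.0444
grasp_force: 0.0
```

{"name": "jog_arm", "arguments": {
  "targets": [
    {"fingers":-0.5,"slide":[0,0,0],"rotation":[0,0,0]},
    {"fingers":-1,"slide":[0,0,0],"rotation":[0,0,0]},
    {"fingers":-1,"slide":[0,0,0],"rotation":[0,0,0]},
    {"fingers":-1,"slide":[0,0,0],"rotation":[0,0,0]},
    {"fingers":-1,"slide":[0,0,0],"rotation":[0,0,0]},
    {"fingers":-1,"slide":[0,0,0],"rotation":[0,0,0]}
  ],
  "force": 25
}}

```text
clock: 10.0
tcp_pos: [0.5094, 0.1666, 0.2161]
eef_rot: [-0.18, 3.135, 0.001]
wrist_force: [0.9, 0.7, -0.7]
grip_width: 0.014
grasp_force: 24.9
```

{"name": "jog_arm", "arguments": {
  "targets": [
    {"fingers":-1,"slide":[0,0,20],"rotation":[0,0,0]},
    {"fingers":-1,"slide":[0,0,38],"rotation":[0,0,0]},
    {"fingers":-1,"slide":[0,0,38],"rotation":[0,0,0]},
    {"fingers":-1,"slide":[-30,-4,38],"rotation":[0,0,0]},
    {"fingers":-1,"slide":[-70,-8,38],"rotation":[0,0,0]},
    {"fingers":-1,"slide":[-80,-10,60],"rotation":[0,0,-4]},
    {"fingers":-1,"slide":[-50,-35,100],"rotation":[0,0,-7]},
    {"fingers":-1,"slide":[-20,-60,115],"rotation":[0,0,-7]},
    {"fingers":-1,"slide":[-20,-60,115],"rotation":[0,0,-7]},
    {"fingers":-1,"slide":[-20,-60,115],"rotation":[0,0,-7]}
  ]
}}

```text
clock: 11.0
tcp_pos: [0.4891, 0.1052, 0.3298]
eef_rot: [-0.016, -3.141, 0.001]
wrist_force: [-0.8, 1.3, -2.0]
grip_width: 0.0137
grasp_force: 25.0
```

{"name": "jog_arm", "arguments": {
  "targets": [
    {"fingers":-1,"slide":[0,0,0],"rotation":[0,0,0]},
    {"fingers":-1,"slide":[0,0,0],"rotation":[0,0,0]},
    {"fingers":-1,"slide":[0,0,0],"rotation":[0,0,0]}
  ]
}}

```text
clock: 11.3
tcp_pos: [0.4883, 0.1066, 0.33]
eef_rot: [-0.01, -3.14, 0.0]
wrist_force: [-0.8, -0.1, -1.6]
grip_width: 0.0137
grasp_force: 25.0
```

Run:
```python
from h import *
w,c=shot('wrist','pics/w6.png'); np.save('c6.npy',c['T']); s=get_state();print(s['tcp_pos'],s['wrist_force'],s['eef_rot'])
```

```text
[0.48845569 0.10650025 0.33021269] [-0.4104784  -0.66909471 -2.77309857] [-1.09253339e-02 -3.14062840e+00  2.96553103e-04]
```

View pics/w6.png

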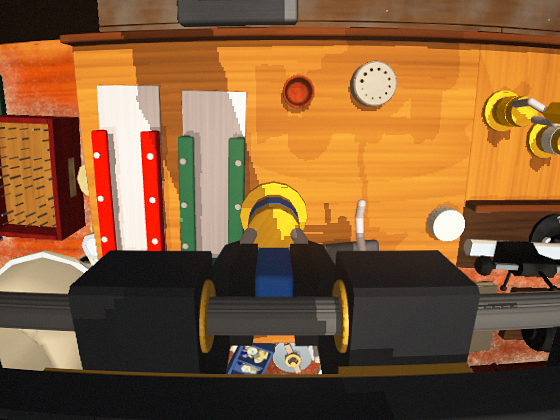

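Run:
```python
from h import *
c=cam('wrist'); c['T']=np.load('c6.npy')
im=cv2.imread('pics/w6.png'); h=cv2.cvtColor(im,cv2.COLOR_BGR2HSV)
for n,m,(x0,x1) in [('green',cv2.inRange(h,(55,90,40),(90,255,255)),(170,255)),('red',cv2.inRange(h,(0,190,120),(4,255,255))|cv2.inRange(h,(176,190,120),(180,255,255)),(85,165))]:
    L=[];I=[]
    for v in list(range(142,235,3)):
        u=np.nonzero(m[v,x0:x1])[0]+x0
        if len(u)<6: continue
        g=np.nonzero(np.diff(u)>15)[0]
        if len(g)!=1: continue
        L.append((u[0]-.5,v)); I.append((u[g[0]+1]-.5,v))
    for nm,P,off in(('outer-',L,-.032),('inner+',I,.017)):
        q=onz(c,P,.122); p=np.polyfit(q[:,0],q[:,1],1); print(n,nm,len(P),'yaw',np.degrees(np.arctan(p[0])),'y at x=.44,.50',np.polyval(p,[.44,.5])-off, 'rms',np.std(q[:,1]-np.polyval(p,q[:,0])))
    v=np.nonzero(m[100:235,x0:x1].sum(1)>255*4)[0]+100; print('front row',v[0],onz(c,[((x0+x1)/2,v[0]-.5)],.122))
w=(h[...,1]<60)&(h[...,2]>120)
for x in (210,130):
    v=np.nonzero(w[60:200,x])[0]+60; print('landing front',v[0],onz(c,[(x,v[0]-.5)],.104))
```

```text
green outer- 31 yaw -2.830825921280015 y at x=.44,.50 [0.04808921 0.04512237] rms 0.0014370455578840916
green inner+ 31 yaw -2.6017159102320497 y at x=.44,.50 [0.04785658 0.0451302 ] rms 0.0003016086437144427
front row 136 [[0.44928498 0.04866078 0.122     ]]
red outer- 31 yaw -3.201983368573225 y at x=.44,.50 [-0.03738586 -0.04074247] rms 0.0015935926632969861
red inner+ 31 yaw -1.786151139835112 y at x=.44,.50 [-0.03882627 -0.04069733] rms 0.00030257308196740876
front row 130 [[ 0.44213389 -0.03662781  0.122     ]]
landing front 91 [[0.40650456 0.04501198 0.104     ]]
landing front 86 [[ 0.39986837 -0.03493852  0.104     ]]
```

{"name": "jog_arm", "arguments": {
  "targets": [
    {"fingers":-1,"slide":[-30,-30,0],"rotation":[0,0,-2]},
    {"fingers":-1,"slide":[-60,-58,-20],"rotation":[0,0,-2]},
    {"fingers":-1,"slide":[-60,-58,-60],"rotation":[0,0,-2]},
    {"fingers":-1,"slide":[-60,-58,-100],"rotation":[0,0,-2]},
    {"fingers":-1,"slide":[-60,-58,-135],"rotation":[0,0,-2]},
    {"fingers":-1,"slide":[-60,-58,-142],"rotation":[0,0,-2]},
    {"fingers":-1,"slide":[-60,-58,-142],"rotation":[0,0,-2]},
    {"fingers":-1,"slide":[-60,-58,-142],"rotation":[0,0,-2]},
    {"fingers":-1,"slide":[-60,-58,-142],"rotation":[0,0,-2]}
  ]
}}

```text
clock: 12.25
tcp_pos: [0.4304, 0.0484, 0.1903]
eef_rot: [0.067, 3.138, 0.002]
wrist_force: [-0.1, 0.8, -1.3]
grip_width: 0.0137
grasp_force: 25.0
```

Run:
```python
from h import *
w,c=shot('wrist','pics/w7.png'); np.save('c7.npy',c['T']); s=get_state();print(s['tcp_pos'],s['wrist_force'],s['eef_rot'])
a,_=shot('scene'); z=lambda im,x,y,w,h,f:cv2.resize(im[y:y+h,x:x+w,::-1],None,fx=f,fy=f,interpolation=cv2.INTER_CUBIC)
cv2.imwrite('pics/ws7.png',np.hstack([z(w,200,100,130,150,3),z(a,290,250,100,112.5.__int__(),4)[:450]]))
```

```text
[0.43025973 0.048363   0.19016317] [-0.27790286  0.15323529 -2.21716142] [6.72413794e-02 3.13797598e+00 1.59193850e-03]Traceback (most recent call last):
  File "<stdin>", line 4, in <module>
    return _nx.concatenate(arrs, 1, dtype=dtype, casting=casting)
           ~~~~~~~~~~~~~~~^^^^^^^^^^^^^^^^^^^^^^^^^^^^^^^^^^^^^^^
ValueError: all the input array dimensions except for the concatenation axis must match exactly, but along dimension 0, the array at index 0 has size 450 and the array at index 1 has size 448
```

Run:
```python
from h import *
c=cam('wrist'); c['T']=np.load('c7.npy'); im=cv2.imread('pics/w7.png'); h=cv2.cvtColor(im,cv2.COLOR_BGR2HSV)
y=cv2.inRange(h,(22,120,90),(33,255,255)); g=cv2.inRange(h,(55,90,40),(90,255,255))
for v in range(130,245,8):
    u=np.nonzero(y[v])[0]; k=np.nonzero(g[v])[0]; u=u[(u>150)&(u<400)]
    r=(v,)
    if len(u): r+=('foot',u[0],u[-1],onz(c,[(u[0]-.5,v),(u[-1]+.5,v)],.1177)[:,:2].round(4).tolist())
    if len(k): 
        j=np.nonzero(np.diff(k)>15)[0]; r+=('green',k[0],k[-1],[(k[i],k[i+1]) for i in j])
    print(*r)
cn=max(cv2.findContours(y,0,2)[0],key=cv2.contourArea); print(cv2.boundingRect(cn))
```

```text
130
138
146
154
162
170
178
186 foot 282 287 [[0.4132, 0.0545], [0.4134, 0.0582]]
194 foot 283 298 [[0.4183, 0.0549], [0.4187, 0.0648]]
202 foot 291 303 [[0.4236, 0.0597], [0.4239, 0.0677]]
210 foot 242 305 [[0.4274, 0.0291], [0.4291, 0.0689]]
218 foot 241 305 [[0.4326, 0.0281], [0.4344, 0.0688]]
226 foot 243 303 [[0.4379, 0.029], [0.4396, 0.0674]]
234
242 green 224 230 []
(279, 184, 28, 46)
```

{"name": "jog_arm", "arguments": {
  "targets": [
    {"fingers":-1,"slide":[0,0,-4],"rotation":[0,0,0]},
    {"fingers":-1,"slide":[0,0,-6.5],"rotation":[0,0,0]},
    {"fingers":-1,"slide":[0,0,-6.5],"rotation":[0,0,0]},
    {"fingers":-1,"slide":[10,0,-6.5],"rotation":[0,0,0]},
    {"fingers":-1,"slide":[20,-1,-6.5],"rotation":[0,0,0]},
    {"fingers":-1,"slide":[30,-1,-6.5],"rotation":[0,0,0]},
    {"fingers":-1,"slide":[30,-1,-6.5],"rotation":[0,0,0]}
  ]
}}

```text
clock: 13.05
tcp_pos: [0.4611, 0.047, 0.1824]
eef_rot: [0.068, 3.139, -0.0]
wrist_force: [-0.1, -0.2, -1.0]
grip_width: 0.0135
grasp_force: 25.0
```

{"name": "jog_arm", "arguments": {
  "targets": [
    {"fingers":-1,"slide":[13,-1,0],"rotation":[0,0,0]},
    {"fingers":-1,"slide":[26,-1,0],"rotation":[0,0,0]},
    {"fingers":-1,"slide":[39,-2,0],"rotation":[0,0,0]},
    {"fingers":-1,"slide":[54,-3,0],"rotation":[0,0,0]},
    {"fingers":-1,"slide":[54,-3,0],"rotation":[0,0,0]},
    {"fingers":-1,"slide":[54,-3,0],"rotation":[0,0,0]}
  ]
}}

```text
clock: 13.65
tcp_pos: [0.5124, 0.0439, 0.1819]
eef_rot: [-0.068, -3.14, 0.0]
wrist_force: [-1.0, -0.1, -1.7]
grip_width: 0.0138
grasp_force: 25.0
```

{"name": "jog_arm", "arguments": {
  "targets": [
    {"fingers":-1,"slide":[0,0,-1],"rotation":[0,0,0]},
    {"fingers":-0.5,"slide":[0,0,-1],"rotation":[0,0,0]},
    {"fingers":0,"slide":[0,0,-1],"rotation":[0,0,0]},
    {"fingers":0,"slide":[0,0,-1],"rotation":[0,0,0]},
    {"fingers":0,"slide":[0,0,35],"rotation":[0,0,0]},
    {"fingers":0,"slide":[-20,0,80],"rotation":[0,0,0]},
    {"fingers":0,"slide":[-50,20,110],"rotation":[0,0,-8]},
    {"fingers":0,"slide":[-80,60,120],"rotation":[0,0,-16]},
    {"fingers":0,"slide":[-90,105,120],"rotation":[0,0,-24]},
    {"fingers":0,"slide":[-90,150,120],"rotation":[0,0,-31]}
  ]
}}

```text
clock: 14.65
tcp_pos: [0.4231, 0.1815, 0.3031]
eef_rot: [0.87, 3.018, 0.002]
wrist_force: [1.0, -0.5, -1.0]
grip_width: 0.0438
grasp_force: 0.0
```

{"name": "jog_arm", "arguments": {
  "targets": [
    {"fingers":0,"slide":[0,45,0],"rotation":[0,0,0]},
    {"fingers":0,"slide":[0,90,0],"rotation":[0,0,0]},
    {"fingers":0,"slide":[0,135,0],"rotation":[0,0,0]},
    {"fingers":0,"slide":[0,150,-20],"rotation":[0,0,0]},
    {"fingers":0,"slide":[0,150,-40],"rotation":[0,0,0]},
    {"fingers":0,"slide":[0,150,-40],"rotation":[0,0,0]},
    {"fingers":0,"slide":[0,150,-40],"rotation":[0,0,0]},
    {"fingers":0,"slide":[0,150,-40],"rotation":[0,0,0]}
  ]
}}

```text
clock: 15.45
tcp_pos: [0.425, 0.3305, 0.2633]
eef_rot: [0.862, 3.02, 0.002]
wrist_force: [-0.2, 0.1, -0.0]
grip_width: 0.0441
grasp_force: 0.0
```

Run:
```python
from h import *
w,c=shot('wrist','pics/w8.png'); np.save('c8.npy',c['T']); s=get_state();print(s['tcp_pos'],s['eef_rot'])
for n,r in (('yellow',((29,235,120),(31,255,255))),('foot',((24,150,120),(28,255,255))),('white',((0,0,190),(180,40,255)))):
    for k in blob(w,r)[:5]: 
        R_=cv2.minAreaRect(k); print(n,np.round(R_[0]),np.round(R_[1]),round(R_[2]),cv2.contourArea(k))
print(proj(c,[[.4234,.344,.205],[.45,.3975,.205]]))
```

```text
[0.42500173 0.33062603 0.26340429] [8.62277471e-01 3.01977475e+00 2.53069473e-03]
yellow [290. 208.] [21. 22.] 90 412.5
yellow [283. 165.] [2. 0.] 180 0.0
yellow [290. 165.] [0. 0.] 0 0.0
yellow [294. 167.] [0. 0.] 0 0.0
yellow [304. 177.] [0. 0.] 0 0.0
foot [287. 167.] [40. 29.] 2 574.0
foot [361. 164.] [44. 31.] 48 556.0
foot [124. 332.] [7. 2.] 90 11.0
foot [422. 314.] [3. 3.] 0 4.5
foot [280. 218.] [1. 1.] 45 0.5
white [392. 200.] [22. 22.] 5 428.5
white [506.  80.] [39. 19.] 28 361.5
white [483. 222.] [30. 13.] 63 183.5
white [ 4. 37.] [ 9. 24.] 0 113.5
white [513. 244.] [13. 39.] 59 98.5
[[290.28672463 207.01509618]
 [392.34850135 197.58404866]]
```

Run:
```python
from h import *
c=cam('wrist'); c['T']=np.load('c8.npy'); print(onz(c,[(290,208),(392,200)],.205))
```

```text
[[0.4238196  0.34355138 0.205     ]
 [0.45118738 0.39665995 0.205     ]]
```

{"name": "jog_arm", "arguments": {
  "targets": [
    {"fingers":-0.3,"slide":[-1,13,-10],"rotation":[0,0,0]},
    {"fingers":-0.3,"slide":[-1,13,-10],"rotation":[0,0,0]},
    {"fingers":-0.3,"slide":[-1,13,-40],"rotation":[0,0,0]},
    {"fingers":-0.3,"slide":[-1,13,-70],"rotation":[0,0,0]},
    {"fingers":-0.3,"slide":[-1,13,-85],"rotation":[0,0,0]},
    {"fingers":-0.3,"slide":[-1,13,-85],"rotation":[0,0,0]},
    {"fingers":-1,"slide":[-1,13,-85],"rotation":[0,0,0]},
    {"fingers":-1,"slide":[-1,13,-85],"rotation":[0,0,0]},
    {"fingers":-1,"slide":[-1,13,-85],"rotation":[0,0,0]},
    {"fingers":-1,"slide":[-1,13,-85],"rotation":[0,0,0]}
  ]
}}

```text
clock: 16.5
tcp_pos: [0.4238, 0.3441, 0.1782]
eef_rot: [0.861, 3.02, 0.002]
wrist_force: [-0.3, -0.6, 4.5]
grip_width: 0.0134
grasp_force: 24.7
```

{"name": "jog_arm", "arguments": {
  "targets": [
    {"fingers":-1,"slide":[0,0,40],"rotation":[0,0,0]},
    {"fingers":-1,"slide":[0,0,76],"rotation":[0,0,0]},
    {"fingers":-1,"slide":[0,-40,76],"rotation":[0,0,8]},
    {"fingers":-1,"slide":[0,-80,76],"rotation":[0,0,16]},
    {"fingers":-1,"slide":[2,-120,76],"rotation":[0,0,24]},
    {"fingers":-1,"slide":[5,-160,76],"rotation":[0,0,32]},
    {"fingers":-1,"slide":[5,-187,76],"rotation":[0,0,38.4]},
    {"fingers":-1,"slide":[5,-187,76],"rotation":[0,0,38.4]},
    {"fingers":-1,"slide":[5,-187,76],"rotation":[0,0,38.4]},
    {"fingers":-1,"slide":[5,-187,76],"rotation":[0,0,38.4]}
  ]
}}

```text
clock: 17.5
tcp_pos: [0.4282, 0.158, 0.2532]
eef_rot: [-0.181, 3.136, 0.001]
wrist_force: [-0.5, 0.2, -2.7]
grip_width: 0.0137
grasp_force: 25.0
```

Run:
```python
from h import *
s=get_state();print(s['tcp_pos'],s['eef_rot'],s['wrist_force'])
```

```text
[0.42822547 0.15795854 0.25322883] [-1.81053241e-01  3.13605303e+00  9.61000481e-04] [-0.54212821  0.15183756 -2.69187073]
```

Insert (+81, +8.5) and lower.

{"name": "jog_arm", "arguments": {
  "targets": [
    {"fingers":-1,"slide":[20,2,1],"rotation":[0,0,0]},
    {"fingers":-1,"slide":[40,4,1],"rotation":[0,0,0]},
    {"fingers":-1,"slide":[60,6,1],"rotation":[0,0,0]},
    {"fingers":-1,"slide":[81,8,1],"rotation":[0,0,0]},
    {"fingers":-1,"slide":[81,8,1],"rotation":[0,0,0]},
    {"fingers":-1,"slide":[81,8,-10],"rotation":[0,0,0]},
    {"fingers":-1,"slide":[81,8,-18],"rotation":[0,0,0]},
    {"fingers":-1,"slide":[81,8,-28],"rotation":[0,0,0]},
    {"fingers":-1,"slide":[81,8,-34],"rotation":[0,0,0]},
    {"fingers":-1,"slide":[81,8,-34],"rotation":[0,0,0]}
  ]
}}

```text
clock: 18.5
tcp_pos: [0.5083, 0.165, 0.2182]
eef_rot: [0.181, -3.135, 0.0]
wrist_force: [-1.5, 2.3, -1.1]
grip_width: 0.0138
grasp_force: 25.0
```

{"name": "jog_arm", "arguments": {
  "targets": [
    {"fingers":-1,"slide":[0,0,0],"rotation":[0,0,0]},
    {"fingers":-1,"slide":[0,0,0],"rotation":[0,0,0]},
    {"fingers":-1,"slide":[0,0,0],"rotation":[0,0,0]}
  ]
}}

```text
clock: 18.8
tcp_pos: [0.5094, 0.1647, 0.2195]
eef_rot: [-0.18, 3.136, 0.0]
wrist_force: [-1.4, 0.4, -1.0]
grip_width: 0.0141
grasp_force: 25.0
```

{"name": "jog_arm", "arguments": {
  "targets": [
    {"fingers":-1,"slide":[0,1,-5],"rotation":[0,0,0]},
    {"fingers":-1,"slide":[0,1,-10],"rotation":[0,0,0]},
    {"fingers":-1,"slide":[0,1,-10],"rotation":[0,0,0]},
    {"fingers":-1,"slide":[0,1,-10],"rotation":[0,0,0]},
    {"fingers":-0.5,"slide":[0,1,-10],"rotation":[0,0,0]},
    {"fingers":0,"slide":[0,1,-10],"rotation":[0,0,0]},
    {"fingers":0,"slide":[0,1,-10],"rotation":[0,0,0]},
    {"fingers":0,"slide":[0,1,-10],"rotation":[0,0,0]},
    {"fingers":0,"slide":[0,1,-10],"rotation":[0,0,0]},
    {"fingers":0,"slide":[0,1,-10],"rotation":[0,0,0]}
  ]
}}

```text
clock: 19.8
tcp_pos: [0.5093, 0.1657, 0.2092]
eef_rot: [-0.18, 3.136, -0.0]
wrist_force: [0.1, 0.1, -0.5]
grip_width: 0.0438
grasp_force: 0.0
```

{"name": "jog_arm", "arguments": {
  "targets": [
    {"fingers":0,"slide":[0,0,35],"rotation":[0,0,0]},
    {"fingers":0,"slide":[0,0,70],"rotation":[0,0,0]},
    {"fingers":0,"slide":[-40,-5,70],"rotation":[0,0,0]},
    {"fingers":0,"slide":[-80,-10,70],"rotation":[0,0,0]},
    {"fingers":0,"slide":[-80,30,70],"rotation":[0,0,0]},
    {"fingers":0,"slide":[-90,70,70],"rotation":[0,0,0]},
    {"fingers":0,"slide":[-100,110,70],"rotation":[0,0,0]},
    {"fingers":0,"slide":[-100,110,70],"rotation":[0,0,0]},
    {"fingers":0,"slide":[-100,110,70],"rotation":[0,0,0]},
    {"fingers":0,"slide":[-100,110,70],"rotation":[0,0,0]}
  ]
}}

```text
clock: 20.8
tcp_pos: [0.4098, 0.2744, 0.2791]
eef_rot: [-0.178, 3.136, -0.001]
wrist_force: [0.7, -0.3, -0.6]
grip_width: 0.0439
grasp_force: 0.0
```

{"name": "jog_arm", "arguments": {
  "targets": [
    {"fingers":0,"slide":[0,0,0],"rotation":[0,0,0]},
    {"fingers":0,"slide":[0,0,0],"rotation":[0,0,0]},
    {"fingers":0,"slide":[0,0,0],"rotation":[0,0,0]},
    {"fingers":0,"slide":[0,0,0],"rotation":[0,0,0]},
    {"fingers":0,"slide":[0,0,0],"rotation":[0,0,0]},
    {"fingers":0,"slide":[0,0,0],"rotation":[0,0,0]},
    {"fingers":0,"slide":[0,0,0],"rotation":[0,0,0]},
    {"fingers":0,"slide":[0,0,0],"rotation":[0,0,0]},
    {"fingers":0,"slide":[0,0,0],"rotation":[0,0,0]},
    {"fingers":0,"slide":[0,0,0],"rotation":[0,0,0]}
  ]
}}

```text
clock: 21.8
tcp_pos: [0.4093, 0.2758, 0.2791]
eef_rot: [-0.18, 3.136, -0.0]
wrist_force: [0.1, -0.3, -0.3]
grip_width: 0.0441
grasp_force: 0.0
```

```bash
python3 - <<'E'
from h import *
a,_=shot('scene','pics/s9.png'); s=get_state();print(s['tcp_pos'],s['wrist_force'])
cs=cam('scene'); 
for n,f,r in (('yellow','pics/s9.png',((29,200,120),(31,255,255))),('blue','pics/s5.png',RNG['blue'])):
    im=cv2.imread(f)[...,::-1].copy()
    for k in blob(im,r,(305,205,335,250))[:2]: print(n,cv2.boundingRect(k),cv2.contourArea(k))
print(proj(cs,[[.509,.166,.2645-.0245],[.509,.166,.2645-.0245-.01]]))
E
python3 pt.py pics/s9.png
```

```text
[0.40931303 0.27572038 0.27914507] [0.01780245 0.40126153 0.92489823]
blue (314, 217, 7, 12) 45.0
blue (308, 245, 9, 4) 8.5
[[315.89835604 218.93101921]
 [315.62293643 222.29663047]]
22 23 373 0.5966241661182087 0.6098563826481732 0.34962223453539504 (sag, redline) mm at 3 columns [(np.float64(29.0), np.float64(28.1)), (np.float64(29.4), np.float64(21.2)), (np.float64(29.7), np.float64(14.3))]
```

{"name": "jog_arm", "arguments": {
  "targets": [
    {"fingers":0,"slide":[0,-40,0],"rotation":[0,0,0]},
    {"fingers":0,"slide":[10,-80,0],"rotation":[0,0,0]},
    {"fingers":0,"slide":[20,-120,0],"rotation":[0,0,0]},
    {"fingers":0,"slide":[60,-115,0],"rotation":[0,0,0]},
    {"fingers":0,"slide":[100,-110,0],"rotation":[0,0,0]},
    {"fingers":0,"slide":[100,-110,0],"rotation":[0,0,0]},
    {"fingers":0,"slide":[100,-110,0],"rotation":[0,0,0]},
    {"fingers":0,"slide":[100,-110,-35],"rotation":[0,0,0]},
    {"fingers":0,"slide":[100,-110,-70],"rotation":[0,0,0]},
    {"fingers":0,"slide":[100,-110,-70],"rotation":[0,0,0]}
  ]
}}

```text
clock: 22.85
tcp_pos: [0.5053, 0.1649, 0.2056]
eef_rot: [0.181, -3.128, 0.004]
wrist_force: [-0.3, 0.2, 0.3]
grip_width: 0.0443
grasp_force: 0.0
```

{"name": "jog_arm", "arguments": {
  "targets": [
    {"fingers":-0.5,"slide":[0,0,0],"rotation":[0,0,0]},
    {"fingers":-1,"slide":[0,0,0],"rotation":[0,0,0]},
    {"fingers":-1,"slide":[0,0,0],"rotation":[0,0,0]},
    {"fingers":-1,"slide":[0,0,0],"rotation":[0,0,0]},
    {"fingers":-1,"slide":[0,0,0],"rotation":[0,0,0]},
    {"fingers":-1,"slide":[0,0,0],"rotation":[0,0,0]}
  ],
  "force": 25
}}

```text
clock: 23.45
tcp_pos: [0.5097, 0.1663, 0.2096]
eef_rot: [-0.181, 3.135, 0.001]
wrist_force: [0.6, 1.5, -0.5]
grip_width: 0.0136
grasp_force: 24.8
```

{"name": "jog_arm", "arguments": {
  "targets": [
    {"fingers":-1,"slide":[0,0,20],"rotation":[0,0,0]},
    {"fingers":-1,"slide":[0,0,45],"rotation":[0,0,0]},
    {"fingers":-1,"slide":[0,0,45],"rotation":[0,0,0]},
    {"fingers":-1,"slide":[0,0,45],"rotation":[0,0,0]},
    {"fingers":-1,"slide":[-30,-4,45],"rotation":[0,0,0]},
    {"fingers":-1,"slide":[-70,-8,45],"rotation":[0,0,0]},
    {"fingers":-1,"slide":[-85,-10,60],"rotation":[0,0,-4]},
    {"fingers":-1,"slide":[-85,-40,90],"rotation":[0,0,-9]},
    {"fingers":-1,"slide":[-85,-80,90],"rotation":[0,0,-9]},
    {"fingers":-1,"slide":[-85,-120,90],"rotation":[0,0,-9]}
  ]
}}

```text
clock: 24.45
tcp_pos: [0.4237, 0.0446, 0.2985]
eef_rot: [-0.064, -3.141, 0.0]
wrist_force: [0.8, -0.3, -3.0]
grip_width: 0.0136
grasp_force: 25.0
```

{"name": "jog_arm", "arguments": {
  "targets": [
    {"fingers":-1,"slide":[0,-40,0],"rotation":[0,0,0]},
    {"fingers":-1,"slide":[0,-83,0],"rotation":[0,0,0]},
    {"fingers":-1,"slide":[0,-83,-40],"rotation":[0,0,0]},
    {"fingers":-1,"slide":[0,-83,-80],"rotation":[0,0,0]},
    {"fingers":-1,"slide":[0,-83,-107],"rotation":[0,0,0]},
    {"fingers":-1,"slide":[0,-83,-107],"rotation":[0,0,0]},
    {"fingers":-1,"slide":[0,-83,-107],"rotation":[0,0,0]},
    {"fingers":-1,"slide":[0,-83,-107],"rotation":[0,0,0]}
  ]
}}

```text
clock: 25.25
tcp_pos: [0.4252, -0.0373, 0.1932]
eef_rot: [0.066, 3.139, 0.0]
wrist_force: [-0.3, 0.4, -2.7]
grip_width: 0.014
grasp_force: 25.0
```

```bash
cat > foot.py <<'E'
from h import *
import sys
w,c=shot('wrist',f'pics/{sys.argv[1]}.png'); s=get_state();print(s['tcp_pos'],s['wrist_force'],s['eef_rot'])
h=cv2.cvtColor(w,cv2.COLOR_RGB2HSV); y=cv2.inRange(h,(22,120,90),(33,255,255)); z=s['tcp_pos'][2]-.0785+.006
for v in range(178,245,6):
    u=np.nonzero(y[v])[0]; u=u[(u>200)&(u<350)]
    if len(u): q=onz(c,[(u[0]-.5,v),(u[-1]+.5,v)],z)[:,:2]; print(v,u[0],u[-1],q.round(4).tolist(),q.mean(0).round(4))
E
python3 foot.py w10
```

```text
[ 0.42534874 -0.0372425   0.19338095] [-0.31420552 -0.10301444 -1.67956107] [6.61905456e-02 3.13833854e+00 4.57619678e-04]
184 269 269 [[0.4063, -0.0391], [0.4063, -0.0385]] [ 0.4063 -0.0388]
196 333 346 [[0.4155, -0.0], [0.4158, 0.0086]] [0.4156 0.0043]
208 242 290 [[0.4208, -0.0566], [0.422, -0.0262]] [ 0.4214 -0.0414]
214 201 282 [[0.4236, -0.0825], [0.4257, -0.0313]] [ 0.4247 -0.0569]
220 242 304 [[0.4286, -0.0571], [0.4302, -0.0176]] [ 0.4294 -0.0373]
226 243 303 [[0.4325, -0.0567], [0.4341, -0.0183]] [ 0.4333 -0.0375]
244 203 203 [[0.4436, -0.0831], [0.4436, -0.0825]] [ 0.4436 -0.0828]
```

{"name": "jog_arm", "arguments": {
  "targets": [
    {"fingers":-1,"slide":[-4,0,-5],"rotation":[0,0,0]},
    {"fingers":-1,"slide":[-4,0,-10],"rotation":[0,0,0]},
    {"fingers":-1,"slide":[-4,0,-10],"rotation":[0,0,0]},
    {"fingers":-1,"slide":[8,0,-10],"rotation":[0,0,0]},
    {"fingers":-1,"slide":[20,-1,-10],"rotation":[0,0,0]},
    {"fingers":-1,"slide":[30,-1,-10],"rotation":[0,0,0]},
    {"fingers":-1,"slide":[30,-1,-10],"rotation":[0,0,0]}
  ]
}}

```text
clock: 26.0
tcp_pos: [0.4559, -0.0383, 0.1827]
eef_rot: [0.066, 3.138, -0.0]
wrist_force: [0.7, -0.1, 5.3]
grip_width: 0.0136
grasp_force: 25.0
```

{"name": "jog_arm", "arguments": {
  "targets": [
    {"fingers":-1,"slide":[13,-1,0],"rotation":[0,0,0]},
    {"fingers":-1,"slide":[26,-1,0],"rotation":[0,0,0]},
    {"fingers":-1,"slide":[39,-2,0],"rotation":[0,0,0]},
    {"fingers":-1,"slide":[51,-3,0],"rotation":[0,0,0]},
    {"fingers":-1,"slide":[51,-3,0],"rotation":[0,0,0]},
    {"fingers":-1,"slide":[51,-3,0],"rotation":[0,0,0]}
  ]
}}

```text
clock: 26.6
tcp_pos: [0.494, -0.0378, 0.1766]
eef_rot: [-0.062, -3.117, -0.005]
wrist_force: [-16.7, 8.9, -13.1]
grip_width: 0.0138
grasp_force: 25.1
```

Run:
```python
from h import *
a,_=shot('scene','pics/s11.png'); b,_=shot('side','pics/d11.png'); s=get_state();print(s['tcp_pos'],s['eef_rot'],s['wrist_force'],s['moment'])
z=lambda im,x,y,w,h,f:cv2.resize(im[y:y+h,x:x+w,::-1],None,fx=f,fy=f,interpolation=cv2.INTER_CUBIC)
cv2.imwrite('pics/sd11.png',np.hstack([z(a,310,235,135,150,3),z(b,310,120,130,150,3)]))
```

```text
[ 0.49388595 -0.03777117  0.17668415] [-0.06142713 -3.11688177 -0.00523879] [-17.35034914   8.14460462 -12.59090595] [1.55363804 3.49253155 0.10724012]
```

View pics/sd11.png

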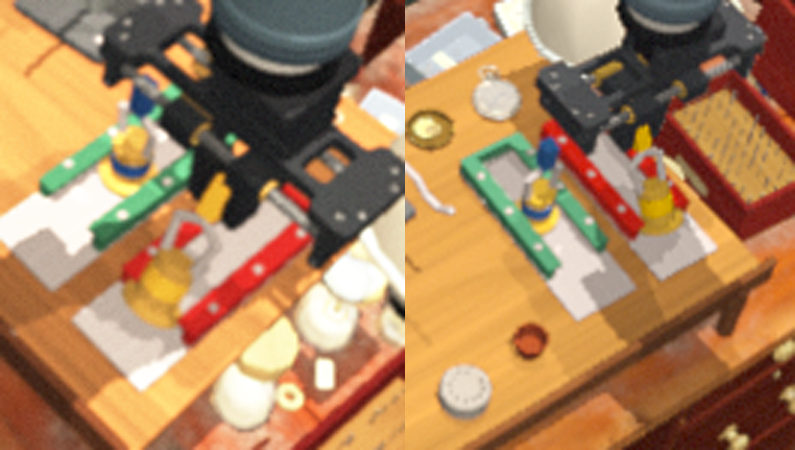

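{"name": "jog_arm", "arguments": {
  "targets": [
    {"fingers":-1,"slide":[-12,2,0],"rotation":[0,0,0]},
    {"fingers":-1,"slide":[-20,3,1],"rotation":[0,0,0]},
    {"fingers":-1,"slide":[-28,3,2],"rotation":[0,0,0]},
    {"fingers":-1,"slide":[-36,3,3],"rotation":[0,0,0]},
    {"fingers":-1,"slide":[-44,3,4],"rotation":[0,0,0]},
    {"fingers":-1,"slide":[-50,3,4],"rotation":[0,0,0]},
    {"fingers":-1,"slide":[-50,3,4],"rotation":[0,0,0]}
  ],
  "force": 8
}}

```text
clock: 27.4
tcp_pos: [0.4547, -0.0384, 0.1864]
eef_rot: [0.067, 3.141, 0.0]
wrist_force: [0.1, 0.2, -3.0]
grip_width: 0.014
grasp_force: 8.0
```

```bash
cat > tilt.py <<'E'
from h import *
import sys
a,_=shot('scene',f'pics/{sys.argv[1]}.png'); b,_=shot('side',f'pics/{sys.argv[1]}d.png'); s=get_state(); print(s['tcp_pos'],s['wrist_force'],s['grasp_force'])
cs,cd=cam('scene'),cam('side'); P=[]
for im,c in((a,cs),(b,cd)):
    h=cv2.cvtColor(im,cv2.COLOR_RGB2HSV); m=cv2.inRange(h,(21,110,70),(33,255,255))
    p=proj(c,s['tcp_pos']-[0.02,0,.04])[0].astype(int); z=np.zeros_like(m); z[max(0,p[1]-40):p[1]+40,max(0,p[0]-40):p[0]+40]=1; m*=z
    n,l,st,cen=cv2.connectedComponentsWithStats(m)
    for i in np.argsort(-st[1:,4])[:3]+1: print(st[i],cen[i].round(1), onz(c,[cen[i]],.12).round(3))
E
python3 tilt.py t1
```

```text
[ 0.45560936 -0.03828585  0.18633369] [ 0.16886745 -0.32269637 -3.36667838] 7.999985647620633
[343 289   4   7  20] [344.8 291.8] [[0.492 0.051 0.12 ]]
[383 349   5   6  20] [385.1 351. ] [[ 0.451 -0.092  0.12 ]]
[355 338   7   4  16] [357.7 339.6] [[ 0.43  -0.041  0.12 ]]
[391 185  15  18 156] [398.3 195. ] [[ 0.429 -0.041  0.12 ]]
[397 171   6   8  33] [399.5 174.3] [[ 0.479 -0.088  0.12 ]]
[357 182   4   5  14] [358.2 184.2] [[0.514 0.026 0.12 ]]
```

{"name": "jog_arm", "arguments": {
  "targets": [
    {"fingers":-1,"slide":[-8,0,-1],"rotation":[0,0,0]},
    {"fingers":-1,"slide":[-16,0,-2],"rotation":[0,0,0]},
    {"fingers":-1,"slide":[-24,0,-3],"rotation":[0,0,0]},
    {"fingers":-1,"slide":[-33,0,-4],"rotation":[0,0,0]},
    {"fingers":-1,"slide":[-33,0,-4],"rotation":[0,0,0]},
    {"fingers":-1,"slide":[-33,0,-4],"rotation":[0,0,0]}
  ],
  "force": 5
}}

```text
clock: 28.1
tcp_pos: [0.4225, -0.0382, 0.1826]
eef_rot: [0.066, 3.139, 0.001]
wrist_force: [0.6, 1.0, 4.1]
grip_width: 0.0141
grasp_force: 5.0
```

```bash
python3 tilt.py t2
python3 - <<'E'
from h import *
w,c=shot('wrist','pics/w12.png'); np.save('c12.npy',c['T'])
z=lambda im,x,y,w,h,f:cv2.resize(im[y:y+h,x:x+w,::-1],None,fx=f,fy=f,interpolation=cv2.INTER_CUBIC)
a=cv2.imread('pics/t2.png')[...,::-1];b=cv2.imread('pics/t2d.png')[...,::-1]
cv2.imwrite('pics/wt2.png',np.hstack([z(w,180,110,170,150,2),np.vstack([z(a,325,290,80,75,2),z(b,360,155,80,75,2)]),z(a,325,290,70,75,4)]))
E
```

```text
[ 0.42280345 -0.03818716  0.18256319] [1.00436804 1.23295122 5.53168675] 4.999267584644258
[355 338  11  13  52] [361.7 345.2] [[ 0.427 -0.054  0.12 ]]
[354 317   2   1   2] [354.5 317. ] [[ 0.462 -0.003  0.12 ]]
[309 319   2   2   2] [309.5 319.5] [[0.39  0.052 0.12 ]]
[390 190  16  15 140] [397.9 197.6] [[ 0.423 -0.035  0.12 ]]
[405 180   7   7  19] [407.6 183.3] [[ 0.445 -0.087  0.12 ]]
[394 160   7   3  11] [397.2 161.3] [[ 0.517 -0.112  0.12 ]]
```

View pics/wt2.png

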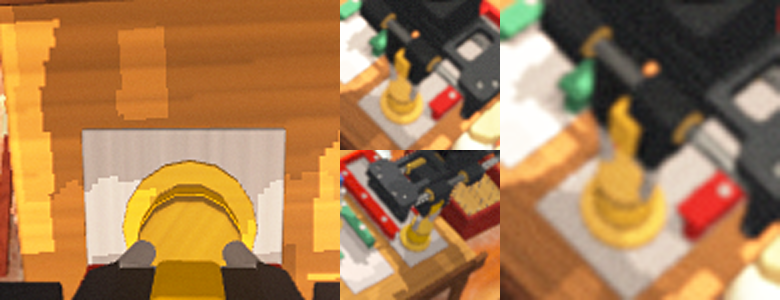

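Run:
```python
from h import *
c=cam('wrist'); c['T']=np.load('c12.npy'); im=cv2.imread('pics/w12.png'); h=cv2.cvtColor(im,cv2.COLOR_BGR2HSV)
w=(h[...,1]<70)&(h[...,2]>80); y=cv2.inRange(h,(20,110,60),(33,255,255))>0
for v in (178,182,186,190):
    u=np.nonzero(w[v,200:340])[0]+200; print('land',v,u[0],u[-1],onz(c,[(u[0]-.5,v),(u[-1]+.5,v)],.104)[:,:2].round(4).tolist())
cn=max(cv2.findContours((y[:,230:320]*255).astype(np.uint8),0,2)[0],key=cv2.contourArea)
x,yy,ww,hh=cv2.boundingRect(cn); x+=230; print('foot bbox',x,yy,ww,hh)
for v in range(200,240,5):
    u=np.nonzero(y[v,225:325])[0]+225; l=w[v,200:340].nonzero()[0]+200
    if len(u): print('foot',v,u[0],u[-1],onz(c,[(u[0]-.5,v),(u[-1]+.5,v)],.11)[:,:2].round(4).tolist(),'land',l[0],l[-1],onz(c,[(l[0]-.5,v),(l[-1]+.5,v)],.104)[:,:2].round(4).tolist())
```

```text
land 178 221 322 [[0.4001, -0.07], [0.4028, -0.0062]]
land 182 221 321 [[0.4026, -0.0702], [0.4053, -0.0069]]
land 186 221 321 [[0.4052, -0.0704], [0.4079, -0.0069]]
land 190 222 321 [[0.4078, -0.07], [0.4104, -0.0069]]
foot bbox 251 211 48 84
foot 200 252 297 [[0.4136, -0.051], [0.4148, -0.0226]] land 222 321 [[0.4143, -0.0705], [0.417, -0.007]]
foot 205 248 301 [[0.4167, -0.0536], [0.4181, -0.0202]] land 222 321 [[0.4176, -0.0707], [0.4202, -0.007]]
foot 210 245 304 [[0.4198, -0.0557], [0.4214, -0.0184]] land 222 321 [[0.4209, -0.071], [0.4236, -0.007]]
foot 215 243 305 [[0.423, -0.0571], [0.4247, -0.0178]] land 223 320 [[0.4242, -0.0706], [0.4269, -0.0077]]
foot 220 242 306 [[0.4262, -0.058], [0.428, -0.0173]] land 223 320 [[0.4276, -0.0709], [0.4302, -0.0077]]
foot 225 242 307 [[0.4295, -0.0582], [0.4313, -0.0167]] land 223 320 [[0.431, -0.0711], [0.4336, -0.0077]]
foot 230 243 306 [[0.4329, -0.0578], [0.4346, -0.0174]] land 223 320 [[0.4344, -0.0714], [0.4371, -0.0078]]
foot 235 258 290 [[0.4366, -0.0485], [0.4375, -0.0276]] land 224 320 [[0.4379, -0.071], [0.4405, -0.0078]]
```

{"name": "jog_arm", "arguments": {
  "targets": [
    {"fingers":-0.4,"slide":[0,0,0],"rotation":[0,0,0]},
    {"fingers":-0.4,"slide":[0,0,0],"rotation":[0,0,0]},
    {"fingers":-0.4,"slide":[0,0,0],"rotation":[0,0,0]},
    {"fingers":-0.4,"slide":[6,-2,1],"rotation":[0,0,0]},
    {"fingers":-0.4,"slide":[6,-2,1],"rotation":[0,0,0]},
    {"fingers":-0.4,"slide":[6,-2,1],"rotation":[0,0,0]}
  ]
}}

```text
clock: 28.85
tcp_pos: [0.4285, -0.0404, 0.1831]
eef_rot: [0.067, 3.141, -0.0]
wrist_force: [-0.1, 0.2, -1.0]
grip_width: 0.0263
grasp_force: 0.0
```

```bash
cat > land.py <<'E'
from h import *
import sys
w,c=shot('wrist',f'pics/{sys.argv[1]}.png'); s=get_state(); print(s['tcp_pos'],s['wrist_force'],s['grip_width'])
h=cv2.cvtColor(w,cv2.COLOR_RGB2HSV); W=(h[...,1]<70)&(h[...,2]>80); y=cv2.inRange(h,(20,110,60),(33,255,255))>0; z=float(sys.argv[2]); B=[]
for v in range(196,238,3):
    u=np.nonzero(y[v,225:325])[0]+225; l=W[v,200:340].nonzero()[0]+200
    if len(u)>10:
        f=onz(c,[(u[0]-.5,v),(u[-1]+.5,v)],z)[:,:2]; g=onz(c,[(l[0]-.5,v),(l[-1]+.5,v)],.104)[:,:2]
        print(v,'foot w %.4f mid %s'%(f[1,1]-f[0,1],f.mean(0).round(4)),'land w %.4f mid %s'%(g[1,1]-g[0,1],g.mean(0).round(4)))
E
python3 land.py w13 .11
```

```text
[ 0.42830827 -0.04034467  0.1830751 ] [-0.33962488  0.12633821 -0.69131215] 0.026092419270831325
196 foot w 0.0321 mid [ 0.4175 -0.0365] land w 0.0635 mid [ 0.4188 -0.039 ]
199 foot w 0.0346 mid [ 0.4194 -0.0365] land w 0.0636 mid [ 0.4208 -0.039 ]
202 foot w 0.0366 mid [ 0.4213 -0.0369] land w 0.0637 mid [ 0.4227 -0.0391]
205 foot w 0.0391 mid [ 0.4232 -0.037 ] land w 0.0632 mid [ 0.4247 -0.0389]
208 foot w 0.0392 mid [ 0.4251 -0.0371] land w 0.0634 mid [ 0.4267 -0.039 ]
211 foot w 0.0406 mid [ 0.4271 -0.0371] land w 0.0635 mid [ 0.4287 -0.0391]
214 foot w 0.0413 mid [ 0.429  -0.0375] land w 0.0637 mid [ 0.4307 -0.0391]
217 foot w 0.0414 mid [ 0.431  -0.0376] land w 0.0638 mid [ 0.4327 -0.0392]
220 foot w 0.0408 mid [ 0.4329 -0.0374] land w 0.0633 mid [ 0.4347 -0.0396]
223 foot w 0.0397 mid [ 0.4349 -0.0374] land w 0.0634 mid [ 0.4368 -0.0397]
226 foot w 0.0385 mid [ 0.4369 -0.0375] land w 0.0636 mid [ 0.4388 -0.0398]
229 foot w 0.0297 mid [ 0.4388 -0.0408] land w 0.0631 mid [ 0.4409 -0.0395]
232 foot w 0.0203 mid [ 0.4409 -0.0374] land w 0.0632 mid [ 0.4429 -0.0396]
235 foot w 0.0210 mid [ 0.4429 -0.0371] land w 0.0464 mid [ 0.445  -0.0397]
```

{"name": "jog_arm", "arguments": {
  "targets": [
    {"fingers":-0.4,"slide":[1,0.5,0],"rotation":[0,0,0]},
    {"fingers":-1,"slide":[1,0.5,0],"rotation":[0,0,0]},
    {"fingers":-1,"slide":[1,0.5,0],"rotation":[0,0,0]},
    {"fingers":-1,"slide":[1,0.5,0],"rotation":[0,0,0]},
    {"fingers":-1,"slide":[1,0.5,0],"rotation":[0,0,0]},
    {"fingers":-1,"slide":[1,0.5,1.5],"rotation":[0,0,0]},
    {"fingers":-1,"slide":[1,0.5,1.5],"rotation":[0,0,0]},
    {"fingers":-1,"slide":[1,0.5,1.5],"rotation":[0,0,0]}
  ],
  "force": 25
}}

```text
clock: 29.7
tcp_pos: [0.4292, -0.0398, 0.1846]
eef_rot: [-0.066, -3.141, 0.0]
wrist_force: [-1.2, -0.6, -3.1]
grip_width: 0.0135
grasp_force: 24.9
```

```bash
python3 land.py w14 .111 | sed -n '1p;6,10p'
```

```text
[ 0.4292467  -0.03980475  0.18463761] [-0.11536071 -0.53222239 -3.03286694] 0.01338754322943594
208 foot w 0.0399 mid [ 0.4259 -0.0387] land w 0.0632 mid [ 0.4278 -0.0394]
211 foot w 0.0413 mid [ 0.4279 -0.0387] land w 0.0633 mid [ 0.4298 -0.0394]
214 foot w 0.0414 mid [ 0.4298 -0.0388] land w 0.0634 mid [ 0.4319 -0.0395]
217 foot w 0.0415 mid [ 0.4318 -0.0389] land w 0.0636 mid [ 0.4339 -0.0396]
220 foot w 0.0403 mid [ 0.4338 -0.039 ] land w 0.0631 mid [ 0.4359 -0.0394]
```

{"name": "jog_arm", "arguments": {
  "targets": [
    {"fingers":-1,"slide":[0,-0.5,0],"rotation":[0,0,0]},
    {"fingers":-1,"slide":[7,-1,0],"rotation":[0,0,0]},
    {"fingers":-1,"slide":[14,-1,0],"rotation":[0,0,0]},
    {"fingers":-1,"slide":[20,-1.5,0],"rotation":[0,0,0]},
    {"fingers":-1,"slide":[26,-1.5,0],"rotation":[0,0,0]},
    {"fingers":-1,"slide":[26,-1.5,0],"rotation":[0,0,0]},
    {"fingers":-1,"slide":[26,-1.5,0],"rotation":[0,0,0]}
  ]
}}

```text
clock: 30.45
tcp_pos: [0.4552, -0.0413, 0.1845]
eef_rot: [-0.066, -3.141, 0.0]
wrist_force: [-0.6, 0.2, -2.4]
grip_width: 0.0137
grasp_force: 24.9
```

Free. Continue 12 mm per look.

{"name": "jog_arm", "arguments": {
  "targets": [
    {"fingers":-1,"slide":[6,-0.3,0],"rotation":[0,0,0]},
    {"fingers":-1,"slide":[12,-0.5,0],"rotation":[0,0,0]},
    {"fingers":-1,"slide":[12,-0.5,0],"rotation":[0,0,0]}
  ]
}}

```text
clock: 30.75
tcp_pos: [0.4685, -0.0417, 0.1849]
eef_rot: [0.066, 3.14, -0.0]
wrist_force: [-0.2, 0.4, -2.6]
grip_width: 0.0139
grasp_force: 24.9
```

{"name": "jog_arm", "arguments": {
  "targets": [
    {"fingers":-1,"slide":[10,-0.4,0],"rotation":[0,0,0]},
    {"fingers":-1,"slide":[20,-0.8,0],"rotation":[0,0,0]},
    {"fingers":-1,"slide":[30,-1.2,0],"rotation":[0,0,0]},
    {"fingers":-1,"slide":[38,-1.6,0],"rotation":[0,0,0]},
    {"fingers":-1,"slide":[38,-1.6,0],"rotation":[0,0,0]},
    {"fingers":-1,"slide":[38,-1.6,0],"rotation":[0,0,0]}
  ]
}}

```text
clock: 31.35
tcp_pos: [0.5051, -0.0434, 0.1844]
eef_rot: [-0.066, -3.14, 0.0]
wrist_force: [-1.1, -0.1, -2.4]
grip_width: 0.0137
grasp_force: 24.9
```

{"name": "jog_arm", "arguments": {
  "targets": [
    {"fingers":-1,"slide":[0,0,-1.5],"rotation":[0,0,0]},
    {"fingers":-1,"slide":[0,0,-1.5],"rotation":[0,0,0]},
    {"fingers":-0.4,"slide":[0,0,-1.5],"rotation":[0,0,0]},
    {"fingers":-0.2,"slide":[0,0,-1.5],"rotation":[0,0,0]},
    {"fingers":-0.2,"slide":[0,0,-1.5],"rotation":[0,0,0]},
    {"fingers":0,"slide":[0,0,35],"rotation":[0,0,0]},
    {"fingers":0,"slide":[-20,0,80],"rotation":[0,0,0]},
    {"fingers":0,"slide":[-50,20,110],"rotation":[0,0,-8]},
    {"fingers":0,"slide":[-75,60,120],"rotation":[0,0,-16]},
    {"fingers":0,"slide":[-75,105,120],"rotation":[0,0,-24]}
  ]
}}

```text
clock: 32.35
tcp_pos: [0.4306, 0.0508, 0.3062]
eef_rot: [0.668, 3.067, 0.003]
wrist_force: [0.0, 0.1, -0.1]
grip_width: 0.0439
grasp_force: 0.0
```

{"name": "jog_arm", "arguments": {
  "targets": [
    {"fingers":0,"slide":[0,45,0],"rotation":[0,0,-6]},
    {"fingers":0,"slide":[0,90,0],"rotation":[0,0,-12]},
    {"fingers":0,"slide":[0,140,0],"rotation":[0,0,-12]},
    {"fingers":0,"slide":[0,190,0],"rotation":[0,0,-12]},
    {"fingers":0,"slide":[5,240,0],"rotation":[0,0,-12]},
    {"fingers":0,"slide":[15,285,0],"rotation":[0,0,-12]},
    {"fingers":0,"slide":[20,325,-20],"rotation":[0,0,-12]},
    {"fingers":0,"slide":[20,325,-40],"rotation":[0,0,-12]},
    {"fingers":0,"slide":[20,325,-40],"rotation":[0,0,-12]},
    {"fingers":0,"slide":[20,325,-40],"rotation":[0,0,-12]}
  ]
}}

```text
clock: 33.35
tcp_pos: [0.4519, 0.375, 0.2645]
eef_rot: [0.975, 2.986, -0.002]
wrist_force: [0.6, -0.8, -0.0]
grip_width: 0.0439
grasp_force: 0.0
```

```bash
cat > white.py <<'E'
from h import *
import sys
w,c=shot('wrist',f'pics/{sys.argv[1]}.png'); s=get_state();print(s['tcp_pos'],s['eef_rot'])
print('pred',proj(c,[[.4512,.3967,.205]]))
for n,r in (('foot',((24,150,100),(28,255,255))),('white',((0,0,190),(180,40,255)))):
    for k in blob(w,r)[:4]: 
        R_=cv2.minAreaRect(k); print(n,np.round(R_[0],1),np.round(R_[1]),round(R_[2],1),onz(c,[R_[0]],.205 if n=='white' else .106).round(4))
E
python3 white.py w15
```

```text
[0.45239019 0.37515063 0.26536362] [9.75502992e-01 2.98533300e+00 8.42631283e-04]
pred [[301.55836927 198.40983336]]
foot [295.7 168.3] [15. 34.] 85.2 [[0.4514 0.3995 0.106 ]]
foot [296.1 155.3] [40. 18.] 1.7 [[0.4427 0.4061 0.106 ]]
foot [123.5 325. ] [10.  3.] 90.0 [[0.4778 0.1763 0.106 ]]
foot [124.  315.5] [3. 2.] 90.0 [[0.4704 0.1841 0.106 ]]
white [307.6 196.2] [26. 35.] 85.2 [[0.4522 0.4003 0.205 ]]
white [451.1  65. ] [41. 21.] 22.1 [[0.4381 0.5066 0.205 ]]
white [468.3 226. ] [21. 44.] 32.3 [[0.5254 0.4692 0.205 ]]
white [  2.7 349.1] [40. 10.] 73.7 [[0.417  0.1634 0.205 ]]
```

Run:
```python
from h import *
im=cv2.imread('pics/w15.png')[...,::-1].copy(); h=cv2.cvtColor(im,cv2.COLOR_RGB2HSV)
print(h[180:216:4,290:324:3,2])
m=cv2.inRange(h,(0,0,225),(180,40,255)); z=np.zeros_like(m); z[170:225,270:340]=1; m*=z
m=cv2.morphologyEx(m,cv2.MORPH_OPEN,np.ones((11,11)))
k=max(cv2.findContours(m,0,2)[0],key=cv2.contourArea); print(cv2.minAreaRect(k),cv2.boundingRect(k))
```

```text
[[172 180 182 183 183 183 177 141 146 166 192 199]
 [185 191 190 189 189 187 189 217 245 247 248 248]
 [170 248 250 251 253 253 254 254 246 243 238 217]
 [146 254 254 254 254 254 254 254 161 248 250 248]
 [170 255 254 254 254 254 254 255 171 250 246 250]
 [157 254 254 254 254 254 254 254 170 251 243 246]
 [160 254 254 254 254 254 254 254 174 250 248 243]
 [250 255 255 255 255 255 255 255 245 248 248 247]
 [246 249 245 246 248 247 242 250 248 248 246 249]]
((302.0, 198.5), (21.0, 22.0), 90.0) (291, 188, 23, 22)
```

Run:
```python
from h import *
cs,cd=cam('scene'),cam('side')
S=lambda u,v:(150+u/2.5,150+v/2.5)
D=lambda u,v:(190+u/3.3,120+v/3.3)
for n,a,b in [('knob',(350,127),(182,319)),('blackcarriage top',(305,85),(112,340)),('bed end',(345,158),(175,372)),('bed',(258,75),(20,405))]: print(n,tri(cs,S(*a),cd,D(*b)))
# headstock: side0 px approx (192,262), scene0 (240,155)
print(tri(cs,(240,152),cd,(183,258)))
```

```text
knob (array([0.58408886, 0.32988691, 0.13069321]), np.float64(0.0019358882607035182))
blackcarriage top (array([0.57858847, 0.39016957, 0.1544386 ]), np.float64(0.005556978586229175))
bed end (array([0.58387338, 0.34182148, 0.07299745]), np.float64(0.01197185730705926))
bed (array([0.58058922, 0.4682899 , 0.12150822]), np.float64(0.01486210776364441))
(array([0.55502243, 0.51736409, 0.18073931]), np.float64(0.03318682809137232))
```

{"name": "jog_arm", "arguments": {
  "targets": [
    {"fingers":-0.2,"slide":[-1,12,-10],"rotation":[0,0,0]},
    {"fingers":-0.2,"slide":[-1,21.5,-20],"rotation":[0,0,0]},
    {"fingers":-0.2,"slide":[-1,21.5,-40],"rotation":[0,0,0]},
    {"fingers":-0.2,"slide":[-1,21.5,-70],"rotation":[0,0,0]},
    {"fingers":-0.2,"slide":[-1,21.5,-86],"rotation":[0,0,0]},
    {"fingers":-0.2,"slide":[-1,21.5,-86],"rotation":[0,0,0]},
    {"fingers":-1,"slide":[-1,21.5,-86],"rotation":[0,0,0]},
    {"fingers":-1,"slide":[-1,21.5,-86],"rotation":[0,0,0]},
    {"fingers":-1,"slide":[-1,21.5,-86],"rotation":[0,0,0]},
    {"fingers":-1,"slide":[-1,21.5,-86],"rotation":[0,0,0]}
  ]
}}

```text
clock: 34.4
tcp_pos: [0.4511, 0.3979, 0.1793]
eef_rot: [0.973, 2.986, 0.002]
wrist_force: [-0.5, -1.4, 3.5]
grip_width: 0.0139
grasp_force: 24.8
```

{"name": "jog_arm", "arguments": {
  "targets": [
    {"fingers":-1,"slide":[0,0,40],"rotation":[0,0,0]},
    {"fingers":-1,"slide":[0,0,75],"rotation":[0,0,0]},
    {"fingers":-1,"slide":[-10,-40,75],"rotation":[0,0,8]},
    {"fingers":-1,"slide":[-20,-85,75],"rotation":[0,0,16]},
    {"fingers":-1,"slide":[-23,-130,75],"rotation":[0,0,24]},
    {"fingers":-1,"slide":[-23,-175,75],"rotation":[0,0,32]},
    {"fingers":-1,"slide":[-23,-215,75],"rotation":[0,0,38]},
    {"fingers":-1,"slide":[-23,-239,75],"rotation":[0,0,42.7]},
    {"fingers":-1,"slide":[-23,-239,75],"rotation":[0,0,42.7]},
    {"fingers":-1,"slide":[-23,-239,75],"rotation":[0,0,42.7]}
  ]
}}

```text
clock: 35.4
tcp_pos: [0.4277, 0.1586, 0.2536]
eef_rot: [-0.177, 3.136, 0.001]
wrist_force: [0.3, 0.8, -2.0]
grip_width: 0.0135
grasp_force: 25.0
```

Run:
```python
from h import *
s=get_state();print(s['tcp_pos'],s['eef_rot'],s['wrist_force'])
```

```text
[0.42771444 0.1585851  0.25357935] [-1.77402362e-01  3.13603481e+00  1.06067710e-03] [ 0.26814673  0.76967012 -1.95366994]
```

{"name": "jog_arm", "arguments": {
  "targets": [
    {"fingers":-1,"slide":[20,2,1],"rotation":[0,0,0]},
    {"fingers":-1,"slide":[40,4,1],"rotation":[0,0,0]},
    {"fingers":-1,"slide":[60,6,1],"rotation":[0,0,0]},
    {"fingers":-1,"slide":[81,8,1],"rotation":[0,0,0]},
    {"fingers":-1,"slide":[81,8,1],"rotation":[0,0,0]},
    {"fingers":-1,"slide":[81,8,-10],"rotation":[0,0,0]},
    {"fingers":-1,"slide":[81,8,-18],"rotation":[0,0,0]},
    {"fingers":-1,"slide":[81,8,-28],"rotation":[0,0,0]},
    {"fingers":-1,"slide":[81,8,-28],"rotation":[0,0,0]},
    {"fingers":-1,"slide":[81,8,-28],"rotation":[0,0,0]}
  ]
}}

```text
clock: 36.4
tcp_pos: [0.508, 0.1666, 0.225]
eef_rot: [0.181, -3.135, 0.0]
wrist_force: [-0.8, -0.1, -1.9]
grip_width: 0.0139
grasp_force: 25.0
```

{"name": "jog_arm", "arguments": {
  "targets": [
    {"fingers":-1,"slide":[0,0,0],"rotation":[0,0,0]},
    {"fingers":-1,"slide":[0,0,0],"rotation":[0,0,0]},
    {"fingers":-1,"slide":[0,0,0],"rotation":[0,0,0]}
  ]
}}

```text
clock: 36.7
tcp_pos: [0.5088, 0.1666, 0.2256]
eef_rot: [-0.181, 3.136, 0.0]
wrist_force: [-0.3, 1.1, -1.2]
grip_width: 0.0139
grasp_force: 25.0
```

{"name": "jog_arm", "arguments": {
  "targets": [
    {"fingers":-1,"slide":[0,0,-5],"rotation":[0,0,0]},
    {"fingers":-1,"slide":[0,0,-9],"rotation":[0,0,0]},
    {"fingers":-1,"slide":[0,0,-9],"rotation":[0,0,0]},
    {"fingers":-1,"slide":[0,0,-9],"rotation":[0,0,0]},
    {"fingers":-1,"slide":[0,0,-9],"rotation":[0,0,0]},
    {"fingers":-1,"slide":[0,0,-9],"rotation":[0,0,0]}
  ]
}}

```text
clock: 37.3
tcp_pos: [0.5088, 0.1665, 0.2165]
eef_rot: [-0.181, 3.136, 0.0]
wrist_force: [0.8, 0.1, -0.3]
grip_width: 0.0136
grasp_force: 25.0
```

{"name": "jog_arm", "arguments": {
  "targets": [
    {"fingers":-1,"slide":[0,0,0],"rotation":[0,0,0]},
    {"fingers":-0.5,"slide":[0,0,0],"rotation":[0,0,0]},
    {"fingers":0,"slide":[0,0,0],"rotation":[0,0,0]},
    {"fingers":0,"slide":[0,0,0],"rotation":[0,0,0]},
    {"fingers":0,"slide":[0,0,0],"rotation":[0,0,0]},
    {"fingers":0,"slide":[0,0,0],"rotation":[0,0,0]},
    {"fingers":0,"slide":[0,0,0],"rotation":[0,0,0]}
  ]
}}

```text
clock: 38.0
tcp_pos: [0.5087, 0.1665, 0.2163]
eef_rot: [-0.181, 3.136, -0.0]
wrist_force: [-0.1, -1.0, 0.2]
grip_width: 0.0437
grasp_force: 0.0
```

{"name": "jog_arm", "arguments": {
  "targets": [
    {"fingers":0,"slide":[0,0,35],"rotation":[0,0,0]},
    {"fingers":0,"slide":[0,0,70],"rotation":[0,0,0]},
    {"fingers":0,"slide":[-40,-5,70],"rotation":[0,0,0]},
    {"fingers":0,"slide":[-80,-10,70],"rotation":[0,0,0]},
    {"fingers":0,"slide":[-80,30,70],"rotation":[0,0,0]},
    {"fingers":0,"slide":[-90,70,70],"rotation":[0,0,0]},
    {"fingers":0,"slide":[-100,110,70],"rotation":[0,0,0]},
    {"fingers":0,"slide":[-100,110,70],"rotation":[0,0,0]},
    {"fingers":0,"slide":[-100,110,70],"rotation":[0,0,0]},
    {"fingers":0,"slide":[-100,110,70],"rotation":[0,0,0]}
  ]
}}

```text
clock: 39.0
tcp_pos: [0.4091, 0.2753, 0.2862]
eef_rot: [0.178, -3.137, 0.001]
wrist_force: [0.8, 0.2, 0.2]
grip_width: 0.044
grasp_force: 0.0
```

{"name": "jog_arm", "arguments": {
  "targets": [
    {"fingers":0,"slide":[0,0,0],"rotation":[0,0,0]},
    {"fingers":0,"slide":[0,0,0],"rotation":[0,0,0]},
    {"fingers":0,"slide":[0,0,0],"rotation":[0,0,0]},
    {"fingers":0,"slide":[0,0,0],"rotation":[0,0,0]},
    {"fingers":0,"slide":[0,0,0],"rotation":[0,0,0]},
    {"fingers":0,"slide":[0,0,0],"rotation":[0,0,0]},
    {"fingers":0,"slide":[0,0,0],"rotation":[0,0,0]},
    {"fingers":0,"slide":[0,0,0],"rotation":[0,0,0]},
    {"fingers":0,"slide":[0,0,0],"rotation":[0,0,0]},
    {"fingers":0,"slide":[0,0,0],"rotation":[0,0,0]}
  ]
}}

```text
clock: 40.0
tcp_pos: [0.4086, 0.2765, 0.2863]
eef_rot: [0.181, -3.136, -0.0]
wrist_force: [-0.4, 0.2, -0.7]
grip_width: 0.0441
grasp_force: 0.0
```

```bash
python3 - <<'E'
from h import *
a,_=shot('scene','pics/s16.png'); s=get_state();print(s['tcp_pos'],s['wrist_force'])
E
python3 pt.py pics/s16.png
```

```text
[0.40865777 0.27654416 0.28633945] [ 0.39887553 -1.20979594  0.26349717]
22 25 373 0.5966241661182087 0.6129534704323331 0.34962223453539504 (sag, redline) mm at 3 columns [(np.float64(28.3), np.float64(28.1)), (np.float64(28.7), np.float64(21.2)), (np.float64(29.2), np.float64(14.3))]
```

{"name": "jog_arm", "arguments": {
  "targets": [
    {"fingers":0,"slide":[0,-40,0],"rotation":[0,0,0]},
    {"fingers":0,"slide":[10,-80,0],"rotation":[0,0,0]},
    {"fingers":0,"slide":[20,-120,0],"rotation":[0,0,0]},
    {"fingers":0,"slide":[60,-115,0],"rotation":[0,0,0]},
    {"fingers":0,"slide":[100,-110,0],"rotation":[0,0,0]},
    {"fingers":0,"slide":[100,-110,0],"rotation":[0,0,0]},
    {"fingers":0,"slide":[100,-110,0],"rotation":[0,0,0]},
    {"fingers":0,"slide":[100,-110,-40],"rotation":[0,0,0]},
    {"fingers":0,"slide":[100,-110,-76],"rotation":[0,0,0]},
    {"fingers":0,"slide":[100,-110,-76],"rotation":[0,0,0]}
  ]
}}

```text
clock: 41.05
tcp_pos: [0.5044, 0.1656, 0.2066]
eef_rot: [0.182, -3.128, 0.004]
wrist_force: [-1.3, -0.7, -0.1]
grip_width: 0.0439
grasp_force: 0.0
```

{"name": "jog_arm", "arguments": {
  "targets": [
    {"fingers":-0.5,"slide":[0,0,0],"rotation":[0,0,0]},
    {"fingers":-1,"slide":[0,0,0],"rotation":[0,0,0]},
    {"fingers":-1,"slide":[0,0,0],"rotation":[0,0,0]},
    {"fingers":-1,"slide":[0,0,0],"rotation":[0,0,0]},
    {"fingers":-1,"slide":[0,0,0],"rotation":[0,0,0]},
    {"fingers":-1,"slide":[0,0,0],"rotation":[0,0,0]}
  ],
  "force": 25
}}

```text
clock: 41.65
tcp_pos: [0.5091, 0.167, 0.2108]
eef_rot: [-0.181, 3.135, 0.001]
wrist_force: [1.5, 1.5, 0.4]
grip_width: 0.0141
grasp_force: 24.8
```

{"name": "jog_arm", "arguments": {
  "targets": [
    {"fingers":-1,"slide":[0,0,20],"rotation":[0,0,0]},
    {"fingers":-1,"slide":[0,0,44],"rotation":[0,0,0]},
    {"fingers":-1,"slide":[0,0,44],"rotation":[0,0,0]},
    {"fingers":-1,"slide":[0,0,44],"rotation":[0,0,0]},
    {"fingers":-1,"slide":[-30,-4,44],"rotation":[0,0,0]},
    {"fingers":-1,"slide":[-70,-8,44],"rotation":[0,0,0]},
    {"fingers":-1,"slide":[-90,-10,60],"rotation":[0,0,-4]},
    {"fingers":-1,"slide":[-92,-40,90],"rotation":[0,0,-9]},
    {"fingers":-1,"slide":[-92,-80,90],"rotation":[0,0,-9]},
    {"fingers":-1,"slide":[-92,-120,90],"rotation":[0,0,-9]}
  ]
}}

```text
clock: 42.65
tcp_pos: [0.416, 0.0454, 0.2998]
eef_rot: [-0.063, -3.141, 0.0]
wrist_force: [1.1, -0.8, -2.6]
grip_width: 0.0138
grasp_force: 25.0
```

{"name": "jog_arm", "arguments": {
  "targets": [
    {"fingers":-1,"slide":[0,-40,0],"rotation":[0,0,0]},
    {"fingers":-1,"slide":[0,-85,0],"rotation":[0,0,0]},
    {"fingers":-1,"slide":[0,-85,-40],"rotation":[0,0,0]},
    {"fingers":-1,"slide":[0,-85,-80],"rotation":[0,0,0]},
    {"fingers":-1,"slide":[0,-85,-104],"rotation":[0,0,0]},
    {"fingers":-1,"slide":[0,-85,-104],"rotation":[0,0,0]},
    {"fingers":-1,"slide":[0,-85,-104],"rotation":[0,0,0]},
    {"fingers":-1,"slide":[0,-85,-104],"rotation":[0,0,0]}
  ]
}}

```text
clock: 43.45
tcp_pos: [0.4175, -0.0385, 0.1973]
eef_rot: [0.066, 3.139, 0.0]
wrist_force: [-0.4, -0.6, -1.1]
grip_width: 0.0138
grasp_force: 25.0
```

```bash
python3 land.py w17 .122
```

```text
[ 0.41762111 -0.03843718  0.19747416] [-0.93724331  0.5687991  -3.34013714] 0.013881715037877608
196 foot w 0.0330 mid [ 0.407  -0.0379] land w 0.0634 mid [ 0.4113 -0.0385]
199 foot w 0.0356 mid [ 0.4089 -0.038 ] land w 0.0635 mid [ 0.4134 -0.0386]
202 foot w 0.0382 mid [ 0.4108 -0.0381] land w 0.0637 mid [ 0.4155 -0.0386]
205 foot w 0.0389 mid [ 0.4128 -0.0385] land w 0.0638 mid [ 0.4176 -0.0387]
208 foot w 0.0396 mid [ 0.4147 -0.0383] land w 0.0640 mid [ 0.4197 -0.0388]
211 foot w 0.0403 mid [ 0.4167 -0.0387] land w 0.0634 mid [ 0.4218 -0.0392]
214 foot w 0.0417 mid [ 0.4186 -0.0387] land w 0.0629 mid [ 0.424 -0.039]
217 foot w 0.0411 mid [ 0.4206 -0.0385] land w 0.0630 mid [ 0.4261 -0.0391]
220 foot w 0.0406 mid [ 0.4226 -0.0389] land w 0.0632 mid [ 0.4283 -0.0392]
223 foot w 0.0394 mid [ 0.4246 -0.039 ] land w 0.0633 mid [ 0.4304 -0.0393]
226 foot w 0.0389 mid [ 0.4266 -0.0388] land w 0.0634 mid [ 0.4326 -0.0394]
229 foot w 0.0211 mid [ 0.4286 -0.0388] land w 0.0636 mid [ 0.4348 -0.0395]
232 foot w 0.0198 mid [ 0.4307 -0.0389] land w 0.0637 mid [ 0.437  -0.0395]
235 foot w 0.0212 mid [ 0.4327 -0.039 ] land w 0.0639 mid [ 0.4392 -0.0396]
```

{"name": "jog_arm", "arguments": {
  "targets": [
    {"fingers":-1,"slide":[0,0,-6],"rotation":[0,0,0]},
    {"fingers":-1,"slide":[0,0,-12],"rotation":[0,0,0]},
    {"fingers":-1,"slide":[0,0,-12],"rotation":[0,0,0]},
    {"fingers":-1,"slide":[0,0,-12],"rotation":[0,0,0]},
    {"fingers":-1,"slide":[0,0,-12],"rotation":[0,0,0]}
  ]
}}

```text
clock: 44.0
tcp_pos: [0.4169, -0.0385, 0.1844]
eef_rot: [0.066, 3.14, 0.0]
wrist_force: [0.6, -0.4, 0.1]
grip_width: 0.0137
grasp_force: 25.0
```

```bash
python3 land.py w18 .111| sed -n '1p;5,10p'
```

```text
[ 0.41687707 -0.03849187  0.18441982] [-0.22679563 -0.09606195  0.45234146] 0.013682900702419792
205 foot w 0.0386 mid [ 0.4116 -0.0379] land w 0.0630 mid [ 0.4135 -0.0386]
208 foot w 0.0393 mid [ 0.4135 -0.0383] land w 0.0631 mid [ 0.4155 -0.0387]
211 foot w 0.0406 mid [ 0.4155 -0.0383] land w 0.0632 mid [ 0.4175 -0.0387]
214 foot w 0.0413 mid [ 0.4174 -0.0381] land w 0.0634 mid [ 0.4195 -0.0388]
217 foot w 0.0408 mid [ 0.4194 -0.0385] land w 0.0635 mid [ 0.4215 -0.0389]
220 foot w 0.0403 mid [ 0.4214 -0.0383] land w 0.0637 mid [ 0.4236 -0.039 ]
```

{"name": "jog_arm", "arguments": {
  "targets": [
    {"fingers":-1,"slide":[0,-0.5,2],"rotation":[0,0,0]},
    {"fingers":-1,"slide":[0,-0.5,2],"rotation":[0,0,0]},
    {"fingers":-1,"slide":[8,-0.8,2],"rotation":[0,0,0]},
    {"fingers":-1,"slide":[16,-1.2,2],"rotation":[0,0,0]},
    {"fingers":-1,"slide":[24,-1.5,2],"rotation":[0,0,0]},
    {"fingers":-1,"slide":[30,-1.7,2],"rotation":[0,0,0]},
    {"fingers":-1,"slide":[30,-1.7,2],"rotation":[0,0,0]},
    {"fingers":-1,"slide":[30,-1.7,2],"rotation":[0,0,0]}
  ]
}}

```text
clock: 44.85
tcp_pos: [0.4465, -0.0402, 0.1862]
eef_rot: [-0.066, -3.14, 0.0]
wrist_force: [-0.6, -0.3, -2.3]
grip_width: 0.0135
grasp_force: 25.0
```

{"name": "jog_arm", "arguments": {
  "targets": [
    {"fingers":-1,"slide":[6,-0.3,0],"rotation":[0,0,0]},
    {"fingers":-1,"slide":[12,-0.5,0],"rotation":[0,0,0]},
    {"fingers":-1,"slide":[12,-0.5,0],"rotation":[0,0,0]},
    {"fingers":-1,"slide":[12,-0.5,0],"rotation":[0,0,0]}
  ]
}}

```text
clock: 45.25
tcp_pos: [0.4587, -0.0407, 0.1863]
eef_rot: [-0.066, -3.141, 0.0]
wrist_force: [-0.1, 0.3, -2.5]
grip_width: 0.0141
grasp_force: 25.0
```

{"name": "jog_arm", "arguments": {
  "targets": [
    {"fingers":-1,"slide":[4,-0.2,0],"rotation":[0,0,0]},
    {"fingers":-1,"slide":[9,-0.4,0],"rotation":[0,0,0]},
    {"fingers":-1,"slide":[9,-0.4,0],"rotation":[0,0,0]},
    {"fingers":-1,"slide":[9,-0.4,-2],"rotation":[0,0,0]},
    {"fingers":-1,"slide":[9,-0.4,-2],"rotation":[0,0,0]}
  ]
}}

```text
clock: 45.75
tcp_pos: [0.4681, -0.0411, 0.1844]
eef_rot: [0.066, 3.14, -0.0]
wrist_force: [0.8, -0.6, -1.0]
grip_width: 0.0136
grasp_force: 25.0
```

{"name": "jog_arm", "arguments": {
  "targets": [
    {"fingers":-0.4,"slide":[0,0,0],"rotation":[0,0,0]},
    {"fingers":-0.2,"slide":[0,0,0],"rotation":[0,0,0]},
    {"fingers":-0.2,"slide":[0,0,0],"rotation":[0,0,0]},
    {"fingers":-0.2,"slide":[0,0,35],"rotation":[0,0,0]},
    {"fingers":-0.2,"slide":[0,10,80],"rotation":[0,0,0]},
    {"fingers":0,"slide":[10,50,120],"rotation":[0,0,0]},
    {"fingers":0,"slide":[25,90,145],"rotation":[0,0,0]},
    {"fingers":0,"slide":[35,120,145],"rotation":[0,0,0]},
    {"fingers":0,"slide":[35,120,145],"rotation":[0,0,0]},
    {"fingers":0,"slide":[35,120,145],"rotation":[0,0,0]}
  ]
}}

```text
clock: 46.75
tcp_pos: [0.5024, 0.0792, 0.329]
eef_rot: [-0.063, -3.14, 0.001]
wrist_force: [-0.9, -0.6, 0.5]
grip_width: 0.0437
grasp_force: 0.0
```

Run:
```python
from h import *
w,c=shot('wrist','pics/w19.png'); a,cs=shot('scene','pics/s19.png'); s=get_state(); print(s['tcp_pos'],s['eef_rot'],s['qpos'])
for n,X in dict(b=[.513,.044,.209],y=[.508,-.0415,.209],w=[.467,-.040,.209]).items(): print(n,proj(c,X),proj(cs,X))
z=lambda im,x,y,w,h,f:cv2.resize(im[y:y+h,x:x+w,::-1],None,fx=f,fy=f,interpolation=cv2.INTER_CUBIC)
cv2.imwrite('pics/v19.png',np.hstack([z(w,0,60,270,220,1.7),z(a,310,235,110,125,3)[:374]]))
```

```text
[0.50212455 0.07738941 0.32882009] [-6.86208307e-02 -3.13973840e+00  1.43082186e-03] [-0.41951705  0.19880864  0.20729626  1.80884009 -0.04406796  1.13975013
  1.32937517]
b [[227.2485308  211.25711286]] [[359.33698506 262.05817087]]
y [[116.65704377 209.15165376]] [[391.84849622 290.38631275]]
w [[110.81841244 155.94949745]] [[377.04971358 302.10011876]]
```

View pics/v19.png

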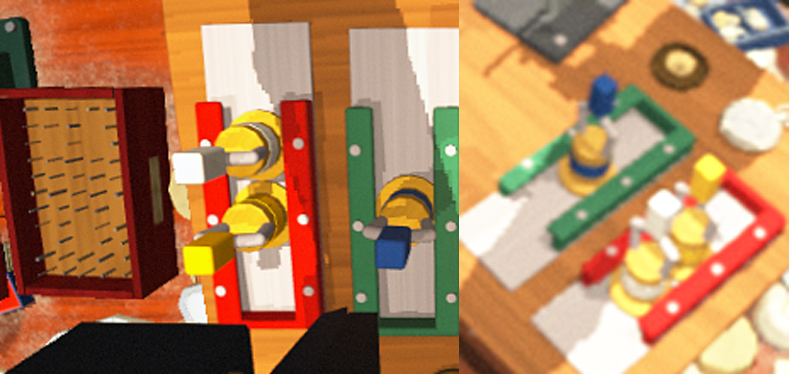

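{"name": "jog_arm", "arguments": {
  "targets": [
    {"fingers":0,"slide":[0,0,40],"rotation":[0,0,0]},
    {"fingers":0,"slide":[20,25,60],"rotation":[0,0,0]},
    {"fingers":0,"slide":[50,55,60],"rotation":[0,0,0]},
    {"fingers":0,"slide":[80,85,60],"rotation":[0,0,0]},
    {"fingers":0,"slide":[105,100,60],"rotation":[0,0,0]},
    {"fingers":0,"slide":[105,100,60],"rotation":[0,0,0]},
    {"fingers":0,"slide":[105,100,60],"rotation":[0,0,0]},
    {"fingers":0,"slide":[105,100,60],"rotation":[0,0,0]}
  ]
}}

```text
clock: 47.65
tcp_pos: [0.6072, 0.1769, 0.3894]
eef_rot: [-0.07, -3.14, 0.001]
wrist_force: [0.4, 1.1, 0.0]
grip_width: 0.044
grasp_force: 0.0
```

Run:
```python
from h import *
w,c=shot('wrist','pics/w20.png'); np.save('c20.npy',c['T']); s=get_state(); print(s['tcp_pos'],s['eef_rot'],s['qpos'])
print(proj(c,[[.612,.178,.3],[.6012,.1628,.3],[.6153,.1896,.3]]))
h=cv2.cvtColor(w,cv2.COLOR_RGB2HSV)
for n,r in (('dark',((0,0,0),(180,255,60))),('white',((0,0,180),(180,50,255))),('yel',((18,100,80),(34,255,255)))):
    for k in blob(w,r,(220,150,330,245))[:3]: R_=cv2.minAreaRect(k); print(n,np.round(R_[0],1),np.round(R_[1]),round(R_[2],1),onz(c,[R_[0]],.3).round(4), onz(c,cv2.boxPoints(R_),.3)[:,:2].round(4).tolist())
print(h[170:246:5,240:310:5,2])
```

```text
[0.60714839 0.17715542 0.38967573] [ 6.91063485e-02  3.14081325e+00 -5.49503519e-04] [-0.48382484  0.39825461  0.18513461  1.39872532 -0.07286128  1.35139898
  1.22980248]
[[274.98543123 213.4665781 ]
 [251.44072825 198.83982216]
 [292.3989611  217.43829421]]
dark [274.1 206.4] [49. 21.] 24.4 [[0.6071 0.1776 0.3   ]] [[0.6059, 0.1598], [0.593, 0.1664], [0.6082, 0.1955], [0.6215, 0.1893]]
dark [226.7 241.6] [ 3. 13.] 81.3 [[0.6307 0.144  0.3   ]] [[0.6301, 0.1394], [0.629, 0.1485], [0.6313, 0.1486], [0.6324, 0.1395]]
dark [301.2 213.4] [4. 1.] 63.4 [[0.6127 0.1956 0.3   ]] [[0.6117, 0.1948], [0.6115, 0.1954], [0.6137, 0.1964], [0.614, 0.1958]]
white [271.3 162.7] [13. 31.] 81.5 [[0.5777 0.1771 0.3   ]] [[0.5744, 0.1668], [0.5724, 0.1865], [0.5809, 0.1875], [0.5831, 0.1676]]
white [274.5 238. ] [12. 35.] 90.0 [[0.6295 0.1769 0.3   ]] [[0.6246, 0.1652], [0.6256, 0.189], [0.6344, 0.1888], [0.6333, 0.1647]]
white [306.8 172.3] [ 7. 39.] 81.9 [[0.585  0.1999 0.3   ]] [[0.584, 0.187], [0.5814, 0.2123], [0.5859, 0.2129], [0.5885, 0.1875]]
yel [279.2 186.7] [56. 29.] 13.5 [[0.5937 0.1816 0.3 
[... 579 characters left out ...]
3 249  55  52 255 255 254 254 254 254 254 133 160]
 [202 108 109 228 137  57  55 102 255 254 254 254 255 154]
 [197 103 159 223  50  73  60  58  60  46 255 254 254 161]
 [192  91 248 227  60  61  95  75  67  61  61  55 255 155]
 [191  84 255 176  57  64  84  95 101  82  69  63  61 253]
 [196 205  86 248 244 255  55  74  86  90 102  85  70 196]
 [183 184 187 208 244 248 245 255  52  79  87  92  79 179]
 [185 187 187 187 187 249 243 254 255 255  57  76 114 186]
 [194 196 193 188 187 193 194 172 178 181 175 174 176 180]
 [123 140 139 252 113 239 239 238 243 225 136 235  83 221]
 [ 76  72  71  72 239 235 237 238 238 240 238 235 120 158]
 [109 149 146  73 236 237 238 236 239 238 161 236 137 191]]
```

Run:
```python
from h import *
c=cam('wrist'); c['T']=np.load('c20.npy'); im=cv2.imread('pics/w20.png')[...,::-1].copy(); h=cv2.cvtColor(im,cv2.COLOR_RGB2HSV)
g=lambda ch,s:print('\n'.join(''.join('Y' if 20<=p[0]<=34 and p[1]>110 and p[2]>90 else 'K' if p[2]<110 and p[1]<120 else 'W' if p[1]<50 and p[2]>200 else '.' for p in h[r,232:326:2]) for r in range(160,244,3)))
g(0,0)
```

```text
..KKKKK.K...WWWWWWWWWWWWWWWW...................
............WWWWWWWWWWWWWWWWK..................
.............WWWWWWWWWWWWWWW...................
K............WWWWWWW.................WWWWWWWWWW
KK...............K.WWW....KKWWWWWWWWWWWWWWWWWWW
K.............K..YY...Y......KWWWWWWWWWWW......
.......WWWWWW....YYYYYYYYYYYY..KKK...........Y.
WWWWWWWWWWW....YYYYYYYYYYYYYYY...K.............
WWWWWWWW..KK..YYYYYYYYYYYYYYYYYY...............
.....KKK.K..Y.YYYYYYYYYYYYYYYYYYY..............
.....KKKKY.K...K.YYYYYYYYYYYYYYYYY.Y...........
.....KKKKKY......KKKYYYYYYYYYYYYYYYY...........
.....KK.K........K....KYYYYYYYYYYYY..WWWW......
......KKY.....KK..K........YYYYYYYY...WW....Y..
......KK.......KKKKKKK....K..KYYYYYYY..........
......KK.WW...KKKKKKKKKKK........YY........YY..
......KK.WWW.KKKKKKKKKKKKKKK...................
.......KKYYYY.KKKKKKKKKKKKKKKK......Y.Y........
.......KKKKYYYYY.KKKKKKKKKKKKKKKKK.............
............YYYYYYYY.KKKKKKKKKKKKKKK...........
............Y.YYYYYYYYY.KKKKKKKKKKKK...........
................YYYYYYYYYYYKKKKKKKK............
....................YYYYYYYY...KKK.............
...............................................
.............................WK....WWW........Y
...........WW...WWWWWWWWWW.WW..................
...YK.KKKKKKK.WWWWWWWWWWWWW..WW................
..KKKKKKKKKKKWWWWWWWWWWWWWWW................W..
```

Run:
```python
from h import *
cs,cd=cam('scene'),cam('side')
for a,b in [((338,103),(150,130)),((384,121),(198,101)),((412,124),(236,83))]: print(tri(cs,a,cd,b))
c=cam('wrist'); c['T']=np.load('c20.npy'); print(onz(c,[(276.5,213.5)],.3),onz(c,[(277.5,200.5)],.272))
q=onz(c,[(258,213),(290,227),(262,202),(302,217)],.3); 
for i in(0,2): d=q[i+1]-q[i]; print(np.degrees(np.arctan2(d[1],d[0])))
```

```text
(array([0.85356038, 0.435052  , 0.26488952]), np.float64(0.002027138582453988))
(array([0.87322256, 0.28913621, 0.26829233]), np.float64(0.003074874791413668))
(array([0.84071284, 0.19285648, 0.31435281]), np.float64(0.014644569626526462))
[[0.61206792 0.17901509 0.3       ]] [[0.61023533 0.18005176 0.272     ]]
62.88335581224742
66.25220354551683
```

{"name": "jog_arm", "arguments": {
  "targets": [
    {"fingers":0,"slide":[5,2,0],"rotation":[0,0,8]},
    {"fingers":0,"slide":[5,2,0],"rotation":[0,0,16]},
    {"fingers":0,"slide":[5,2,0],"rotation":[0,0,24]},
    {"fingers":0,"slide":[5,2,0],"rotation":[0,0,32]},
    {"fingers":0,"slide":[5,2,0],"rotation":[0,0,40]},
    {"fingers":0,"slide":[5,2,0],"rotation":[0,0,48]},
    {"fingers":0,"slide":[5,2,0],"rotation":[0,0,56]},
    {"fingers":0,"slide":[5,2,0],"rotation":[0,0,64]},
    {"fingers":0,"slide":[5,2,0],"rotation":[0,0,66]},
    {"fingers":0,"slide":[5,2,0],"rotation":[0,0,66]}
  ]
}}

```text
clock: 48.7
tcp_pos: [0.6122, 0.1798, 0.3899]
eef_rot: [-1.654, 2.67, -0.001]
wrist_force: [0.0, -0.1, 0.4]
grip_width: 0.044
grasp_force: 0.0
```

{"name": "jog_arm", "arguments": {
  "targets": [
    {"fingers":0,"slide":[0,0,-40],"rotation":[0,0,0]},
    {"fingers":0,"slide":[0,0,-80],"rotation":[0,0,0]},
    {"fingers":0,"slide":[0,0,-108],"rotation":[0,0,0]},
    {"fingers":0,"slide":[0,0,-108],"rotation":[0,0,0]},
    {"fingers":0,"slide":[0,0,-108],"rotation":[0,0,0]}
  ]
}}

```text
clock: 49.2
tcp_pos: [0.6128, 0.1806, 0.2824]
eef_rot: [-1.654, 2.671, -0.0]
wrist_force: [-0.0, -0.3, -0.0]
grip_width: 0.0442
grasp_force: 0.0
```

{"name": "jog_arm", "arguments": {
  "targets": [
    {"fingers":-1,"slide":[0,0,0],"rotation":[0,0,0]},
    {"fingers":-1,"slide":[0,0,0],"rotation":[0,0,0]},
    {"fingers":-1,"slide":[0,0,0],"rotation":[0,0,0]},
    {"fingers":-1,"slide":[0,0,0],"rotation":[0,0,0]},
    {"fingers":-1,"slide":[0,0,0],"rotation":[0,0,0]}
  ],
  "force": 12
}}

```text
clock: 49.7
tcp_pos: [0.6117, 0.1817, 0.282]
eef_rot: [1.656, -2.669, -0.003]
wrist_force: [-5.9, 1.9, 5.4]
grip_width: 0.0107
grasp_force: 12.0
```

{"name": "jog_arm", "arguments": {
  "targets": [
    {"fingers":-1,"slide":[-2,1,0],"rotation":[0,0,-7]},
    {"fingers":-1,"slide":[-2,1,0],"rotation":[0,0,-14]},
    {"fingers":-1,"slide":[-2,1,0],"rotation":[0,0,-21]},
    {"fingers":-1,"slide":[-2,1,0],"rotation":[0,0,-28]},
    {"fingers":-1,"slide":[-2,1,0],"rotation":[0,0,-35]},
    {"fingers":-1,"slide":[-2,1,0],"rotation":[0,0,-42]},
    {"fingers":-1,"slide":[-2,1,0],"rotation":[0,0,-49]},
    {"fingers":-1,"slide":[-2,1,0],"rotation":[0,0,-55]},
    {"fingers":-1,"slide":[-2,1,0],"rotation":[0,0,-55]}
  ]
}}

```text
clock: 50.6
tcp_pos: [0.6133, 0.1791, 0.282]
eef_rot: [-0.227, 3.128, -0.005]
wrist_force: [6.7, -4.6, -1.5]
grip_width: 0.0109
grasp_force: 12.0
```

Run:
```python
from h import *
s=get_state();r=rotm(s['eef_rot']);print(s['tcp_pos'],np.degrees(np.arctan2(r[1,1],r[0,1])),s['wrist_force'],s['moment'])
```

```text
[0.61334007 0.17914707 0.28204248] 98.28418978020369 [ 6.70715556 -4.59131306 -1.51983611] [-0.7946865  -1.31927869 -0.00950458]
```

{"name": "jog_arm", "arguments": {
  "targets": [
    {"fingers":-1,"slide":[1,-1,0],"rotation":[0,0,-3]},
    {"fingers":-1,"slide":[1,-1,0],"rotation":[0,0,-6]},
    {"fingers":-1,"slide":[1,-1,0],"rotation":[0,0,-6]},
    {"fingers":-1,"slide":[1,-1,0],"rotation":[0,0,-6]}
  ]
}}

```text
clock: 51.0
tcp_pos: [0.6135, 0.1789, 0.282]
eef_rot: [-0.07, 3.137, -0.004]
wrist_force: [4.1, -3.5, 1.1]
grip_width: 0.0113
grasp_force: 12.4
```

Run:
```python
from h import *
s=get_state();r=rotm(s['eef_rot']);print(s['tcp_pos'],np.degrees(np.arctan2(r[1,1],r[0,1])),s['wrist_force'],s['moment'])
```

```text
[0.61350368 0.17893547 0.28200843] 92.54451601821853 [ 4.10777293 -3.50918185  1.10227621] [-0.79716987 -0.82826211  0.243445  ]
```

{"name": "jog_arm", "arguments": {
  "targets": [
    {"fingers":-0.5,"slide":[0,0,0],"rotation":[0,0,0]},
    {"fingers":0,"slide":[0,0,0],"rotation":[0,0,0]},
    {"fingers":0,"slide":[0,0,0],"rotation":[0,0,0]},
    {"fingers":0,"slide":[0,0,0],"rotation":[0,0,0]},
    {"fingers":0,"slide":[0,0,40],"rotation":[0,0,0]},
    {"fingers":0,"slide":[0,0,80],"rotation":[0,0,0]},
    {"fingers":0,"slide":[-5,0,107],"rotation":[0,0,0]},
    {"fingers":0,"slide":[-5,0,107],"rotation":[0,0,0]},
    {"fingers":0,"slide":[-5,0,107],"rotation":[0,0,0]}
  ]
}}

```text
clock: 51.9
tcp_pos: [0.6066, 0.1811, 0.3885]
eef_rot: [-0.072, 3.14, 0.001]
wrist_force: [0.8, -1.1, -0.9]
grip_width: 0.0439
grasp_force: 0.0
```

Run:
```python
from h import *
w,c=shot('wrist','pics/w21.png'); s=get_state();r=rotm(s['eef_rot']);print(s['tcp_pos'],np.degrees(np.arctan2(r[1,1],r[0,1])))
h=cv2.cvtColor(w,cv2.COLOR_RGB2HSV)
print('\n'.join(''.join('Y' if 20<=p[0]<=34 and p[1]>110 and p[2]>90 else 'K' if p[2]<110 and p[1]<140 else 'W' if p[1]<50 and p[2]>200 else '.' for p in h[q,232:326:2]) for q in range(160,244,3)))
o=np.array([.612,.179]);d=lambda a:np.array([np.cos(np.radians(a)),np.sin(np.radians(a))])
for a in(6.3,12): print(a,proj(c,[[*(o-.019*d(a)),.3],[*(o+.019*d(a)),.3]]).round(1).tolist())
```

```text
[0.60621254 0.18095626 0.38739437] 92.61601198895252
...........WWWWWWWWWWWWWWW.....................
K..........WWWWWWWWWWWWWWW.....................
..........KWWWWWWWWWWWWWWWW....................
............WWWWWW.WWW.........................
..............KKKW....KKK...........WWWWWWWWW..
............K....YYY...YY.KWWWWWWWWWWWWWWWWWWW.
WWW.WWWWWWKK.Y.YYYYYYYYY.....WWWWWWWWWWWWWWW...
...WWWWWW....YYKKKKKKKYYYYYYY.................Y
..KKKK.K..YYYY.....WWW.YYYYYY..................
..KKKK.K.YYYYY.WWWWWWWWYYYYYYY..K..............
..KKKK..YYYYYY.WWWWWWWWYYYYYYYYYY..............
..KKK.YYYYYYYY..KKKKKK.YYYYYYYYY...............
..KKKK.YYYYYYY.KKKKKKKKYYYYYYYYY...............
..KKK..YYYYYYYYKKKKKKKKYYYYYYYYYYYWWW..........
..KK.YYYYYYYYYYKKKKKKKKYYYYYYYYYY.WWW..........
..KKK.YYYYYYYYYKKKKKKKKYYYYYYYYY...............
...KKKKYYYYYYYYKKKKKKKKYYYYYYYYY...............
...KKK.YYYYYYYYKKKKKKKKYYYYYYYYYY..............
........YYYYYYYKKKKKKKKYYYYYYYY................
.........YYYYYYKKKKKKKKYYYYYYY.................
..........YYYYY.KKKKKKK.YYYYYY.................
............YYY.KKKKKKKYYYY....................
..............Y.KKKKKKK.YY.....................
................KKKKKKKK.......................
.....WWW........KKKKKKKK.......................
KKKKKK.W..WWWWWWKKKKKKKKWK.....W...............
KKKKKKKK.WWWWWWWWKKKK.WWW................YYY...
...KKKK.WWWWWWWWWWWWWW......................YYY
6.3 [[267.4, 186.7], [271.2, 241.0]]
12 [[264.6, 187.0], [274.0, 240.7]]
```

Run:
```python
from h import *
im=cv2.imread('pics/w19.png'); h=cv2.cvtColor(im,cv2.COLOR_BGR2HSV)
c=cam('wrist'); T=np.eye(4); T[:3,:3]=R.from_rotvec([-.0665,-3.14,.0012]).as_matrix(); T[:3,3]=[.5022,.0783,.329]; c['T']=T@np.array(camera_params('wrist')['hand_eye'])
y=cv2.inRange(h,(20,110,80),(33,255,255)); y[:, :118]=0; y[:,172:]=0; y[:110]=0
v,u=np.nonzero(y); print('foot rear row',v.min(), u[v==v.min()], onz(c,[(u[v==v.min()].mean(),v.min()-.5)],.110))
r=cv2.inRange(h,(0,190,120),(4,255,255))|cv2.inRange(h,(176,190,120),(180,255,255))
for a,b in((112,132),(163,186)):
    q=np.nonzero(r[100:200,a:b].sum(1)>255*5)[0]+100; print('lip',q[0],onz(c,[((a+b)/2,q[0]-.5)],.122))
```

```text
foot rear row 125 [148 149 150 151 152 153 154] [[ 0.4481177 -0.0407567  0.11     ]]
lip 120 [[ 0.44143149 -0.06470838  0.122     ]]
lip 119 [[ 0.44340313 -0.01334446  0.122     ]]
```

```bash
python3 -c "
from cell import *
print(close_job())"
```

```text
the job is handed in; nothing more can be done
None
```

I handed the job in, but no verdict came back. Blue read about 21 mm, short of the 24.5 mm line, and is in the green rack. Yellow (29 mm) and white (29 mm) are in the red rack, and the collar is turned to its locked stop. Yellow jammed and tipped at the rack mouth on the first try; I stood it up again and slid it in.

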